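Pack the donation tote and pass it through the lane stop

ROBOT

A 6-joint arm with a two-finger parallel gripper is mounted at the origin on the work surface. World frame = base frame: x ahead of the robot, y to its left, z up, the work surface at z = 0. Lengths are in mm, angles in rad, forces in N, time in s.
With the tool pointing down it reaches from about 350 to 875 mm from the base axis. Payload 4.2 kg.
Tool frame: the origin (TCP) lies on the mounting face of the last link; the fingertips stand 173 mm ahead of it and the grasp point (between the pads) lies 155 mm ahead of it; z points along the fingers, y is the direction in which the jaws open and shut (so a half turn about z gives the same grasp; the last joint's range is limited). The gripper opens to 85 mm and grips with 20 to 120 N. Pads are 22 mm wide; open, the fingers measure 114 mm over their backs; the gripper's body (76 mm by 85 mm) begins 54 mm behind the grasp point. The pads swing forward as they close: fully open they stand 13 mm farther back than shut.
Start: joints at [-0.982, 0.385, 0.008, 0, -1.194, -0.259], TCP at [202.424, -591.291, 404.712] pointing down, gripper open.
Joint ranges: [-3.14, 3.14], [-1.21, 2.06], [-1.07, 1.41], [-3.16, 2.05], [-2.99, -0.16], [-3.1, 3.1]. Speed limits (rad/s): [2.79, 2.79, 3.14, 3.14, 3.14, 3.14].

INTERFACE

Orientations are given as a unit quaternion [x, y, z, w].
In Python, from bench import arm gives the robot as it stands. The module is installed in compiled form; this text tells all that it offers.
- The arm moves only by the tool play_rows, never from a script. Its argument "moves" is a list of rows, each a list of 3 entries, a list of its own where there are three numbers: the shift along the world's x, y, z in units of 30 cm (1.0 is 30 cm), then the turn about the world's z in units of 30 degrees (1.0 is 30 degrees), then the gripper's target within -1 to 1 (shut at 1, half-way at 0, fully open at -1). In form: [[[x, y, z], turn, jaw], ...]. A call has 1 to 12 rows; each row is the pose to reach, as a shift and turn from the pose measured when the call began; what a row does not reach only later rows make up. A row lasts 1/8 s, in which the tool goes at most 62.5 mm and 10.7 degrees, less where a joint would pass 70% of its speed; a pose out of reach is approached as far as the arm can. A call with a number of a shift or a turn outside -1 to 1 is refused whole. A call with a gripper value outside its range is refused whole. The fingers move at their own pace and stop on an object; the grip force is fixed at half the most. Time passes only in rows, so rows that repeat a pose let the fingers close. It gives the time, the measured TCP pose, the force and the opening at its end, in the units of the state.
- arm.read_state(): the state, without advancing time (a new reading comes with each control period).
- arm.get_image(name): name is "scene" or "top" or "wrist"; returns a dict with "pixels" (400x640x3 uint8, red, green, blue), "vfov" (degrees; the focal length in pixels is half the picture's height over the tangent of half this angle, whatever the lens; pixels are square), "cx", "cy" (the principal point, pixels), "xyz" and "rotation" of the camera in the world. Camera axes: x right, y up, looking along -z (the intrinsics and any distortion apply to the point x, -y, -z); pixel columns grow to the right and rows downward; lengths in mm; the calibration is good to about 2 mm. A picture is of the moment at which its call begins. There is no depth.
- arm.job_done(): hands the job in, once; it reports no verdict.
Trained networks look in a picture, given as the dict that the camera call returned (one of the last four; its "shot" number tells which), for a name from the list of things; names that differ only in an ending like _2 or _b are one class to them, and where a whole thing is asked for, a point or a joint stands for the part that bears it (a point fixed in the world has none). Each returns a list of dicts, best first, with "conf" (0 to 1); they miss things now and then, are a little off and sometimes report something else, mostly with a low value. They report only what shows in the picture. A call takes as long as a camera call. They do not tell look-alikes from the thing itself.
- arm.look_for(name, picture): "centre" ([x, y, z] in mm, in world coordinates, good to about 4 mm: the middle of the surface that is visible of it).
The state is a dict: "clock": time; "joints": joint angles; "joint_vel": joint speeds; "joint_efforts": joint torques, N m; "position": TCP position; "ee_rot": TCP orientation; "contact_force": force on the tool from outside, world axes, zero at the start; "wrist_torque": the same for the moment, N m; "gripper_width": finger opening in mm.
Only numpy, scipy, OpenCV 4.12 (cv2) and the standard library are available. Lean on these libraries where they do the work, as an engineer would, in place of code of your own. Each camera call takes 0.05 s, during which the arm holds its last target.

TASK

Put every donated good standing loose on the robot's side of the lane (cartons, tin, jar; not the tape roll) into the grey tote, onto its floor. Then pull up the spring knob of the lane's swing stop, swing the stop to the next hole, out of the lane, and let it snap in; slide the tote by its handle along the lane, without lifting it, until it stands squarely inside the crossed mark. Last, pull the knob again, swing the stop back across the lane and let it snap into its middle hole, leaving the tape roll, the pen cup and the bottle where they are.

Things in the scene. Friction and masses are not known exactly. Their poses are not given: they have to be found in the camera images.
- tall_carton_mid (a point): One of the donated goods to pack (may be absent). The point is at its centre, half-way up; z is up. Stands loose on the robot's side of the lane. Upright white paper carton with a blue band, 64 (its x) x 44 (its y) x 70 mm high, about 110 g.
- low_carton_mid (a point): One of the donated goods to pack (may be absent). The point is at its centre, half-way up; z is up. Stands loose on the robot's side of the lane. Squat brown cardboard box with a white tape strip, 66 (its x) x 50 (its y) x 56 mm high, about 100 g.
- tea_carton_mid (a point): One of the donated goods to pack (may be absent). The point is at its centre, half-way up; z is up. Stands loose on the robot's side of the lane. Small green carton with a white band, 60 (its x) x 46 (its y) x 62 mm high, about 90 g.
- tin_mid (a point): One of the donated goods to pack (may be absent). The point is at its centre, half-way up; z is up. Stands loose on the robot's side of the lane. Upright round tin, 60 mm diameter, 66 mm high, about 120 g.
- jar_mid (a point): One of the donated goods to pack (may be absent). The point is at its centre, half-way up; z is up. Stands loose on the robot's side of the lane. Upright white round jar with a blue lid, 58 mm diameter, 64 mm high, about 110 g.
- tape_roll_mid (a point): Bystander, not to be packed: a loose open roll of packing tape lying flat among the goods, 92 mm outer, 72 mm inner diameter, 45 mm high. The point is its centre.
- pen_cup_mid (a point): Bystander: a loose white cup of pens, 66 mm diameter, 95 mm high without the pens, beyond the lane. The point is its centre.
- gel_bottle_mid (a point): Bystander: a loose clear bottle, 66 mm diameter, 170 mm high, beyond the lane. The point is its centre.
- tote_handle (a point): Grip point of the upright handle plate of the grey tote, outside the middle of its robot-side wall: 12 mm thick along the tote's x, 50 mm wide along its y, from 45 to 112 mm above the table. The point lies in the plate 98 mm above the table, at x = -87 mm, y = 0 from the tote's centre. Axes are the tote's, z up.
- tote_floor (a point): Centre of the inner floor of the loose grey tote, 6 mm above its underside; z up. Outside 162 (its x) x 236 (its y) mm, walls 6 mm thick and 55 mm high, open inside without dividers; 0.4 kg empty. Four goods fit two by two, centred at x = +-36, y = +-59 mm from this point.
- mark_pack_mid (a point): Centre, on the table, of the packing place: a plain rectangle of white tape on the dark lane mat, 212 (x) x 286 (y) mm inside the tape. The tote starts here, turned the same way to about 0.06 rad. It may be the left or the right one of the two marks.
- mark_send_mid (a point): Centre, on the table, of the dispatch place: the same rectangle of tape but with a diagonal cross in it, 536 mm along the lane from the packing place, beyond the stop. The lane runs along its y axis; the tote is to stand inside it with its x and y along the mark's.
- stop_pivot (a point): On the vertical pivot axis of the lane's swing stop, at the top of its fixed steel index plate (38 mm above the table, radius 72 mm), on the robot's side of the lane, midway between the marks. Its x axis points across the lane, y along it. The plate has three holes 55 mm from the axis: along +x (stop across the lane), along +y and along -y (stop out of the lane).
- stop (a joint): Angle of the stop about its pivot, rad, counter-clockwise from above: 0 = across the lane (as it starts), +-1.57 = along the lane, out of the way. Grey arm 140 mm long from the pivot, 24 mm wide, top 56 mm above the table; its outer 58 mm hang down to block the tote. Light friction: it stays where left. Its tip clears a tote standing in its mark, on either side.
- plunger (a joint): Lift of the spring plunger on the stop arm, m: 0 = pin fully down in a hole (locked), about 0.011 = pin riding on the plate between holes (unlocked), 0.022 = top of its travel. The spring takes 5 N at 0 and 11 N at 0.017. The 10 mm round-ended pin drops into a 15 mm hole when let go within about 0.05 rad of it.
- knob (a point): Centre of the grip of the plunger's round black knob, 28 mm diameter; pin down, the knob spans 75 to 109 mm above the table and this point is at 92 mm. It sits on the stop arm 55 mm from the pivot axis and moves with the arm and the plunger; pull it straight up.
There are look-alikes about, which are no part of the job. Leave any pink look-alike of the part that bears tall_carton_mid alone.

How it is judged (in metres and radians):
On the way, in this order (a step that is already met when the one before it is completed fails the run):
1. all goods that are there lie in the tote, the stop still locked across the lane (x of tall_carton_mid in the frame of tote_floor between -0.075 and 0.075 m and y of tall_carton_mid in the frame of tote_floor between -0.112 and 0.112 m and z of tall_carton_mid in the frame of tote_floor below 0.055 m and x of low_carton_mid in the frame of tote_floor between -0.075 and 0.075 m and y of low_carton_mid in the frame of tote_floor between -0.112 and 0.112 m and z of low_carton_mid in the frame of tote_floor below 0.048 m and x of tea_carton_mid in the frame of tote_floor between -0.075 and 0.075 m and y of tea_carton_mid in the frame of tote_floor between -0.112 and 0.112 m and z of tea_carton_mid in the frame of tote_floor below 0.051 m and x of tin_mid in the frame of tote_floor between -0.075 and 0.075 m and y of tin_mid in the frame of tote_floor between -0.112 and 0.112 m and z of tin_mid in the frame of tote_floor below 0.053 m and x of jar_mid in the frame of tote_floor between -0.075 and 0.075 m and y of jar_mid in the frame of tote_floor between -0.112 and 0.112 m and z of jar_mid in the frame of tote_floor below 0.052 m and value of joint stop between -0.07 and 0.07 rad and value of joint plunger below 0.004 m), for 0.2 s.
2. the plunger is pulled out of the middle hole (value of joint plunger above 0.009 m).
3. the stop is swung out of the lane and its pin has snapped into a side hole ((value of joint stop above 1.48 rad or value of joint stop below -1.48 rad) and value of joint plunger below 0.004 m), for 0.2 s.
4. the tote stands inside the dispatch mark with its goods (x of tote_floor in the frame of mark_send_mid between -0.03 and 0.03 m and y of tote_floor in the frame of mark_send_mid between -0.03 and 0.03 m and angle between the x axis of tote_floor and the x axis of mark_send_mid, either way round below 0.17 rad and height (world z) of tote_floor below 0.012 m and x of tall_carton_mid in the frame of tote_floor between -0.075 and 0.075 m and y of tall_carton_mid in the frame of tote_floor between -0.112 and 0.112 m and z of tall_carton_mid in the frame of tote_floor below 0.055 m and x of low_carton_mid in the frame of tote_floor between -0.075 and 0.075 m and y of low_carton_mid in the frame of tote_floor between -0.112 and 0.112 m and z of low_carton_mid in the frame of tote_floor below 0.048 m and x of tea_carton_mid in the frame of tote_floor between -0.075 and 0.075 m and y of tea_carton_mid in the frame of tote_floor between -0.112 and 0.112 m and z of tea_carton_mid in the frame of tote_floor below 0.051 m and x of tin_mid in the frame of tote_floor between -0.075 and 0.075 m and y of tin_mid in the frame of tote_floor between -0.112 and 0.112 m and z of tin_mid in the frame of tote_floor below 0.053 m and x of jar_mid in the frame of tote_floor between -0.075 and 0.075 m and y of jar_mid in the frame of tote_floor between -0.112 and 0.112 m and z of jar_mid in the frame of tote_floor below 0.052 m), for 0.2 s.
5. the plunger is pulled again, out of the side hole (value of joint plunger above 0.009 m).
At the end, for the whole second after the job is handed in: Every good that is there lies inside the tote on its floor; the tote stands flat inside the dispatch mark (within 30 mm of its centre each way, 0.17 rad of its direction); the stop is across the lane (within 0.07 rad) with its pin down in the middle hole (plunger below 4 mm) (all of step 4 and value of joint stop between -0.07 and 0.07 rad and value of joint plunger below 0.004 m); the robot touches nothing.
It fails at once if the tote is lifted off the table (more than 18 mm) (height (world z) of tote_floor above 0.024 m).
It fails at once if the tote is tipped (angle between tote_floor's own z axis and vertical above 0.25 rad).
It fails at once if the tape roll is shoved away or packed (moved more than 70 mm) (distance of tape_roll_mid from where it was at the start of the episode above 0.07 m).
It fails at once if the pen cup or the bottle is shoved away or knocked over (moved more than 50 mm) (distance of any of pen_cup_mid, gel_bottle_mid from where it was at the start of the episode above 0.05 m).
It fails at once if the tote is moved past the stop while the stop is still across the lane (value of joint stop between -0.07 and 0.07 rad and y of tote_floor in the frame of stop_pivot between -0.12 and 0.12 m).
Of tall_carton, low_carton, tea_carton, tin, jar only 3 to 4 are there at a start; the rules pass over those that are not, and their reading is None.
At some moment in a run one of tall_carton, low_carton, tea_carton, tin, jar may be knocked a few centimetres aside while the robot is not near it.
Once in a run the grip may slacken for a moment while it holds something.
It also fails if it takes over 200 s, if anything falls off the work surface, if the arm or the gripper's body presses on something with over 40 N, if the wrist force passes 120 N, or if a joint passes its speed limit or range.

## Working session

There is one attempt and no reset: what is moved stays moved. The work goes in short steps, Python scripts to look and compute and a tool call to move; the robot and the scene stay as the last step left them, time stands still between calls to the robot, and variables do not carry over. Pictures are saved under pics/ and viewed, and the job is handed in when it is done.

Besides the shell and the picture viewer there is one more tool, called after "Request:" as name([rows], argument=value, ...), one row to a line, values as JSON. play_rows: Moves the arm, as the interface text tells. Shifts and turns lie within -1 to 1; 1 stands for 30 cm of shift or 30 degrees of turn. Its arguments: {"type":"object","properties":{"moves":{"type":"array"}},"required":["moves"]}

```bash
mkdir -p pics; cat > h.py <<'E'
import numpy as np, cv2
from bench import arm
def save(p,n):
    cv2.imwrite('pics/'+n+'.png', cv2.cvtColor(p['pixels'],cv2.COLOR_RGB2BGR))
def K(p):
    h=p['pixels'].shape[0]; f=h/2/np.tan(np.radians(p['vfov'])/2); return f
def proj(p,X):
    R=np.array(p['rotation']).reshape(3,3); c=R.T@(np.array(X,float)-np.array(p['xyz']))
    f=K(p); return np.array([p['cx']+f*c[0]/-c[2], p['cy']-f*c[1]/-c[2]])
def ray(p,u,v):
    f=K(p); R=np.array(p['rotation']).reshape(3,3)
    return R@np.array([(u-p['cx'])/f,-(v-p['cy'])/f,-1.0])
def onz(p,u,v,z):
    d=ray(p,u,v); o=np.array(p['xyz']); return o+d*(z-o[2])/d[2]
E
python3 - <<'E'
from h import *
s=arm.read_state(); print(s)
for n in ['scene','top','wrist']:
    p=arm.get_image(n); save(p,n+'0'); print(n,{k:v for k,v in p.items() if k!='pixels'})
    for t in ['tall_carton_mid','low_carton_mid','tea_carton_mid','tin_mid','jar_mid','tape_roll_mid','pen_cup_mid','gel_bottle_mid','tote_handle','tote_floor','stop','knob','mark_pack_mid','mark_send_mid']:
        try: r=arm.look_for(t,p)
        except Exception as e: r=e; print(t,e); continue
        for d in r[:4]: print(t,np.round(d['centre']),round(d['conf'],2),np.round(proj(p,d['centre'])))
E
```

```text
{'clock': 0.0, 'joints': array([-9.82386418e-01,  3.85532887e-01,  6.64339352e-03, -5.33270675e-04,
       -1.19395213e+00, -2.58566382e-01]), 'joint_vel': array([-0.00159537, -0.00174952, -0.00163552,  0.00110521,  0.00093332,
       -0.00030182]), 'joint_efforts': array([-1.34843420e-03, -3.92289627e+01,  1.88401669e+01,  4.18617994e+00,
       -4.67177946e-03, -1.32713637e-05]), 'position': array([ 202.38645677, -591.1085268 ,  403.63724857]), 'ee_rot': array([-1.64078027e-01,  9.86446802e-01,  1.03415046e-03, -1.94317427e-04]), 'contact_force': array([ 0.17619558, -0.59254596,  0.00663822]), 'wrist_torque': array([-0.08054093, -0.0127363 ,  0.00606241]), 'gripper_width': 85.54094881214118}
scene {'vfov': 54.90276283533712, 'cx': 324.1684116955861, 'cy': 200.59309246499924, 'xyz': array([1329.00885729,  252.38849715,  786.48431021]), 'rotation': array([0.24271665, 0.34746278, 0.75048024, 0.50708742]), 'shot': 1}Traceback (most recent call last):
  File "<stdin>", line 8, in <module>
  File "h.py", line 8, in proj
    R=np.array(p['rotation']).reshape(3,3); c=R.T@(np.array(X,float)-np.array(p['xyz']))
ValueError: cannot reshape array of size 4 into shape (3,3)
```

```bash
sed -i 's/np.array(p\[.rotation.\]).reshape(3,3)/Rot.from_quat(p["rotation"]).as_matrix()/; 1a from scipy.spatial.transform import Rotation as Rot' h.py
python3 - <<'E'
from h import *
for n in ['scene','top','wrist']:
    p=arm.get_image(n); save(p,n+'0'); print(n,{k:v for k,v in p.items() if k!='pixels'})
    for t in ['tall_carton_mid','low_carton_mid','tea_carton_mid','tin_mid','jar_mid','tape_roll_mid','pen_cup_mid','gel_bottle_mid','tote_handle','tote_floor','stop','knob']:
        try: r=arm.look_for(t,p)
        except Exception as e: r=e; print(t,e); continue
        for d in r[:4]: print(t,np.round(d['centre']),round(d['conf'],2),np.round(proj(p,d['centre'])))
E
```

```text
scene {'vfov': 54.90276283533712, 'cx': 324.1684116955861, 'cy': 200.59309246499924, 'xyz': array([1329.00885729,  252.38849715,  786.48431021]), 'rotation': array([0.24271665, 0.34746278, 0.75048024, 0.50708742]), 'shot': 2}
tall_carton_mid [ 413. -433.   52.] 0.93 [234. 158.]
tall_carton_mid [ 384. -210.   49.] 0.61 [297. 168.]
tea_carton_mid [402. 222.  56.] 0.92 [427. 202.]
tin_mid [ 422. -323.   45.] 0.73 [261. 168.]
jar_mid [335. 306.  50.] 0.59 [458. 197.]
tape_roll_mid [790. -21.  92.] 0.67 [297. 263.]
tape_roll_mid [ 310. -306.   33.] 0.66 [281. 155.]
pen_cup_mid [789. -23.  91.] 0.61 [296. 263.]
gel_bottle_mid [801. 155. 100.] 0.79 [368. 287.]
tote_handle [571. 261.   7.] 0.89 [427. 257.]
tote_floor [791. -26.  90.] 0.75 [295. 263.]
stop [492.  -3.  57.] 0.64 [345. 201.]
knob [488.  -3. 100.] 0.54 [346. 189.]
top {'vfov': 47.806346237654466, 'cx': 317.9982508987195, 'cy': 194.00553618725382, 'xyz': array([ 436.79073966,  -32.26233778, 1275.76792218]), 'rotation': array([ 0.03009538, -0.02946821, -0.69959757,  0.71329456]), 'shot': 3}
tall_carton_mid [ 390. -433.   68.] 0.96
[... 370 characters left out ...]
. -27.  93.] 0.69 [319. 110.]
gel_bottle_mid [772. 142. 112.] 0.88 [255. 103.]
gel_bottle_mid [ 375. -214.   69.] 0.66 [386. 257.]
tote_handle [604. 266.   5.] 0.95 [214. 171.]
tote_floor [603. 266.   0.] 0.67 [214. 172.]
stop [474.  -2.  49.] 0.88 [307. 218.]
wrist {'vfov': 71.57200903968149, 'cx': 321.87423315786685, 'cy': 195.78691288592745, 'xyz': array([ 137.107312  , -613.27118165,  373.6926798 ]), 'rotation': array([-0.08005273, -0.1121083 ,  0.80572302,  0.57605009]), 'shot': 4}
tall_carton_mid [ 388. -257.   56.] 0.64 [499. 370.]
tall_carton_mid [ 362. -460.   40.] 0.56 [373. 310.]
tea_carton_mid [ 272. -322.   28.] 0.31 [486. 280.]
tape_roll_mid [ 274. -320.   25.] 0.75 [485. 280.]
```

View pics/scene0.png

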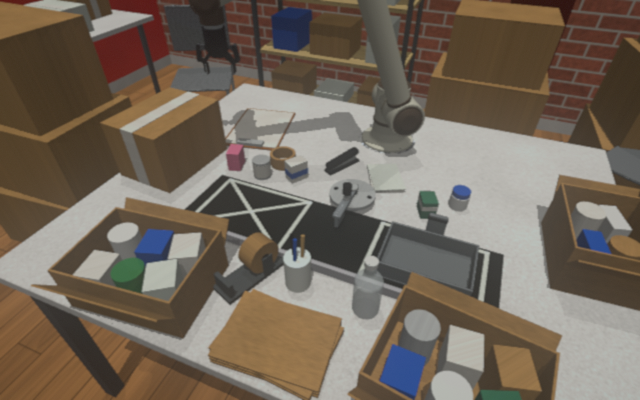

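View pics/top0.png

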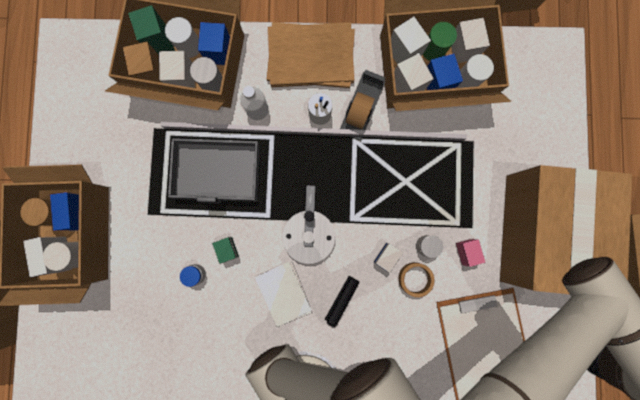

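View pics/wrist0.png

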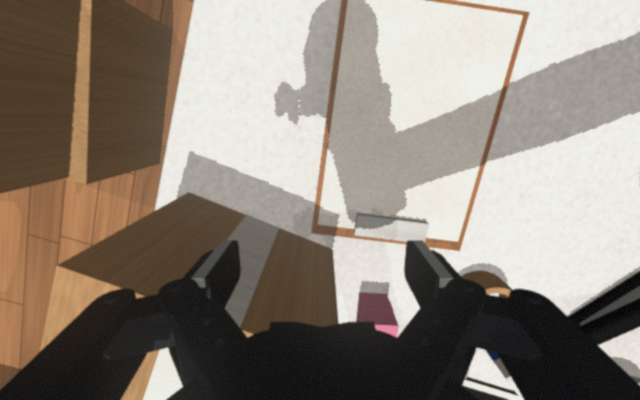

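```bash
python3 - <<'E'
from h import *
p=arm.get_image('top'); q=arm.get_image('scene')
import pickle; pickle.dump((p,q),open('first.pkl','wb'))
im=cv2.cvtColor(p['pixels'],cv2.COLOR_RGB2BGR)
def crop(im,x0,y0,x1,y1,s,n): cv2.imwrite('pics/'+n+'.png',cv2.resize(im[y0:y1,x0:x1],None,fx=s,fy=s,interpolation=cv2.INTER_CUBIC))
crop(im,360,225,500,305,5,'c_right'); crop(im,140,120,260,300,3,'c_left'); crop(im,340,130,480,230,5,'c_mark'); crop(im,270,170,350,270,5,'c_stop')
im=cv2.cvtColor(q['pixels'],cv2.COLOR_RGB2BGR)
crop(im,215,130,375,230,5,'s_right')
E
```

```text
(no output)
```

View pics/c_right.png

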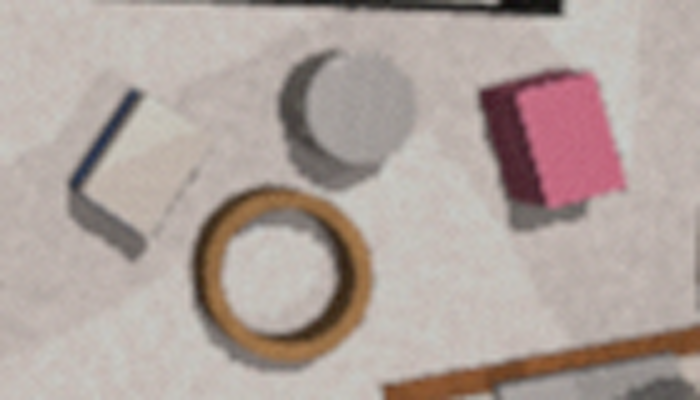

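View pics/c_left.png

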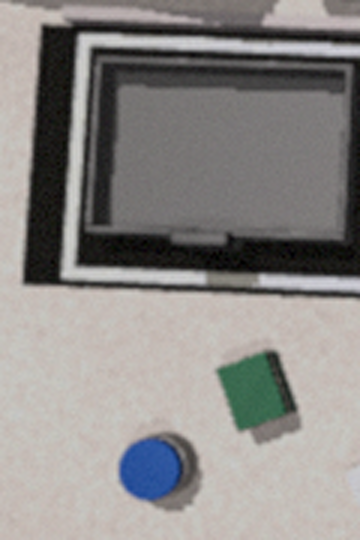

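View pics/c_stop.png

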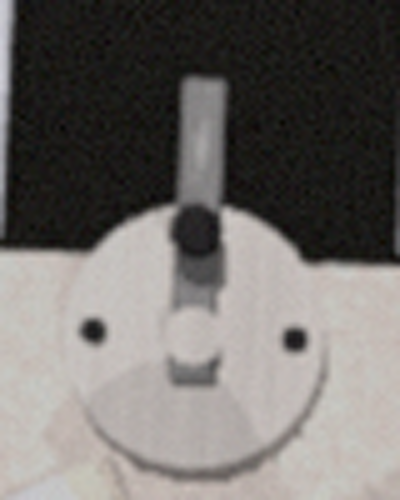

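View pics/s_right.png

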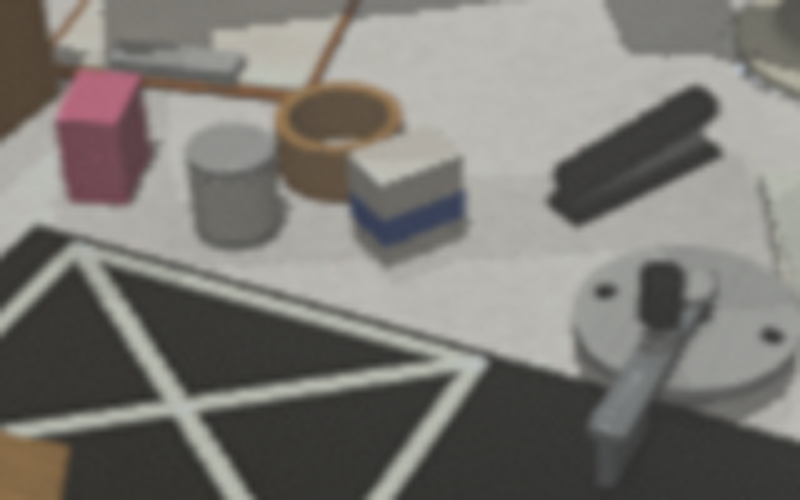

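View pics/c_mark.png

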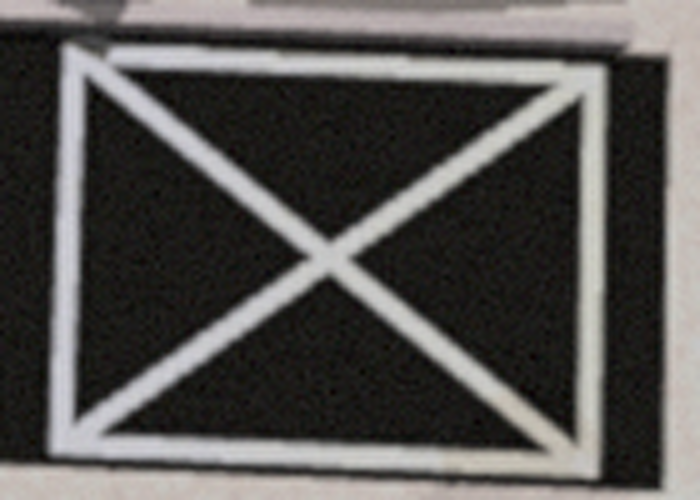

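```bash
python3 - <<'E'
from h import *
import pickle; p,q=pickle.load(open('first.pkl','rb'))
def W(crop,pts,z,s,x0,y0,pic=p):
    return np.array([onz(pic,x0+(a+.5)/s-.5,y0+(b+.5)/s-.5,z)[:2] for a,b in pts])
r=np.round
def quad(n,c):
    e=[np.linalg.norm(c[i]-c[(i+1)%4]) for i in range(4)]
    a=[np.degrees(np.arctan2(*(c[(i+1)%4]-c[i])[::-1])) for i in range(4)]
    print(n,'mid',r(c.mean(0),1),'edges',r(e,1),'ang',r(a,1))
quad('tall',W(0,[(140,92),(208,135),(150,238),(82,187)],70,5,360,225))
quad('pink',W(0,[(520,88),(593,73),(625,188),(550,208)],70,5,360,225))
quad('tea',W(0,[(220,371),(268,354),(292,413),(245,431)],62,3,140,120))
print('tin',W(0,[(360,107),(305,107),(415,107)],66,5,360,225))
print('roll',W(0,[(284,274),(195,274),(372,274)],45,5,360,225))
print('jar',W(0,[(151,469),(120,469),(182,469)],64,3,140,120))
m=W(0,[(75,55),(595,78),(588,462),(63,443)],0,5,340,130); quad('mark',m); print(W(0,[(328,258)],0,5,340,130))
m=W(0,[(84,40)],0,3,140,120); 
quad('tote rim',W(0,[(95,58),(351,66),(347,241),(87,231)],61,3,140,120))
print('handle',W(0,[(202,238)],112,3,140,120), 'ends',W(0,[(172,236),(230,240)],112,3,140,120))
print('holes',W(0,[(94,330),(295,339)],38,5,270,170)); print('knob',W(0,[(195,230)],109,5,270,170))
print('pivotcap',W(0,[(192,335)],56,5,270,170)); print('arm tip',W(0,[(205,77)],56,5,270,170))
print('mark from pack', W(0,[(84,40),(70,273)],0,3,140,120))
# scene check
for n,X in [('tin top',(399,-327,66))]: print(proj(q,X))
E
```

```text
tall mid [ 374.3 -220.5] edges [42.4 62.6 44.5 59. ] ang [-121.3  150.9   54.3  -31. ]
pink mid [ 391.2 -446.9] edges [39.8 62.5 41.4 64.7] ang [ -77.4 -164.9  105.8   13.7]
tea mid [383.3 215. ] edges [45.1 56.8 44.4 57.9] ang [ -69.4 -155.9  112.    24.8]
tin [[ 405.81680433 -335.52058765]
 [ 405.24845932 -306.21766272]
 [ 406.38514741 -364.8234128 ]]
roll [[ 315.03469753 -299.68356835]
 [ 314.10455448 -251.73956469]
 [ 315.95438453 -347.0886172 ]]
jar [[314.17408182 305.24038608]
 [313.64209144 332.66243542]
 [314.70607051 277.81842397]]
mark mid [ 585.8 -278.6] edges [298.  219.7 296.5 222.3] ang [-91.5 178.6  89.   -1. ]
[[ 585.87544894 -277.32809817]]
tote rim mid [601.5 256.1] edges [233.1 159.5 234.3 157.9] ang [-9.070e+01 -1.795e+02  8.890e+01  1.000e-01]
handle [[516.54718885 256.43402918]] ends [[517.77343644 282.35969035]
 [515.28783854 232.23823247]]
holes [[425.75472604  48.47169722]
 [422.99026538 -61.39660368]]
knob [[478.85522134  -7.07158809]]
pivotcap [[424.25887331  -5.50717501]]
arm tip [[563.9607888   -9.60369599]]
mark from pack [[711.842377   404.70064358]
 [488.74473393 407.32214352]]
[262.83500407 158.91557608]
```

```bash
cat >> h.py <<'E'
def poly(im,p,pts,col,s=1,o=(0,0)):
    a=np.array([(proj(p,X)-o+.5)*s-.5 for X in pts]); cv2.polylines(im,[np.round(a).astype(int)],True,col,1,cv2.LINE_AA)
def rect(c,dx,dy,yaw,z):
    R=np.array([[np.cos(yaw),-np.sin(yaw)],[np.sin(yaw),np.cos(yaw)]])
    return [[*(np.array(c)+R@np.array(v)),z] for v in [(-dx/2,-dy/2),(dx/2,-dy/2),(dx/2,dy/2),(-dx/2,dy/2)]]
def circ(c,d,z): return [[c[0]+d/2*np.cos(t),c[1]+d/2*np.sin(t),z] for t in np.linspace(0,6.283,33)[:-1]]
def overlay(p,name,box,s,shapes):
    x0,y0,x1,y1=box; im=cv2.cvtColor(p['pixels'],cv2.COLOR_RGB2BGR)
    im=cv2.resize(im[y0:y1,x0:x1],None,fx=s,fy=s,interpolation=cv2.INTER_CUBIC)
    for pts,col in shapes: poly(im,p,pts,col,s,(x0,y0))
    cv2.imwrite('pics/'+name+'.png',im)
E
cat > ov.py <<'E'
from h import *
import pickle
def shapes():
    d=np.radians; G=(0,255,0);Y=(0,255,255);Rr=(0,0,255)
    S=[]
    t=(601.5,256.);ty=d(-.7)
    for z in (0,61): S.append((rect(t,162,236,ty,z),G))
    S.append((rect((514.5,257),12,50,ty,112),Y))
    for z in(0,70): S.append((rect((374.3,-220.5),64,44,d(-32),z),G))
    for z in(0,62): S.append((rect((383.3,215),60,46,d(22.5),z),Y))
    for z in(0,66): S.append((circ((405.8,-335.5),60,z),G))
    for z in(0,64): S.append((circ((314.2,305.2),58,z),G))
    S.append((circ((315,-299.7),92,45),Y))
    S.append((circ((424.3,-6),144,38),Y)); S.append((circ((479,-7.),28,109),G)); 
    S.append((rect((585.9,-277.3),212,286,d(-1.3),0),Rr)); S.append((rect((598,258.5),212,286,d(-1.3),0),Rr))
    return S
if __name__=='__main__':
    p,q=pickle.load(open('first.pkl','rb'))
    overlay(q,'ov_s',(190,130,510,310),2.5,shapes()); overlay(p,'ov_t',(140,120,500,320),2.2,shapes())
E
python3 ov.py
```

```text
(no output)
```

View pics/ov_s.png

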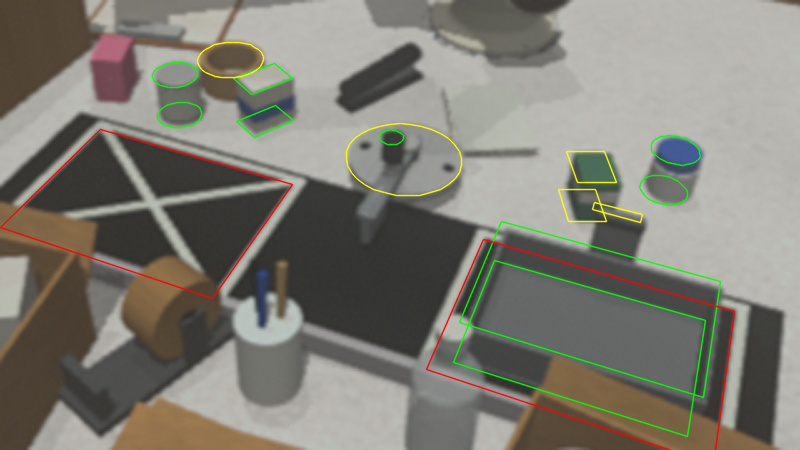

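View pics/ov_t.png

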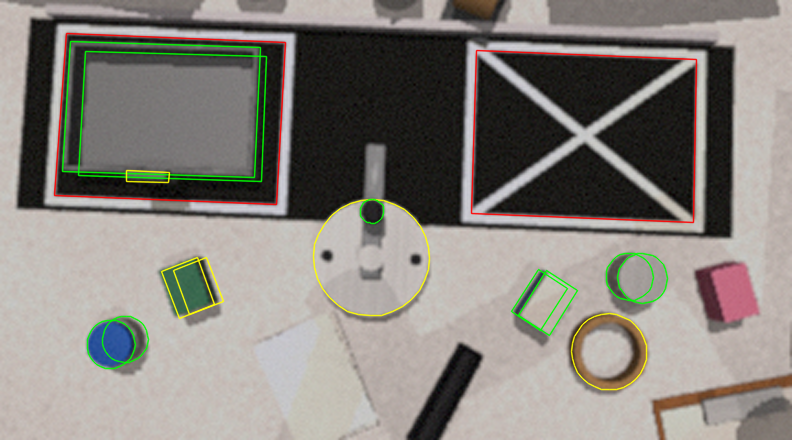

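Request:
play_rows([
  [[0.68, 0.86, -0.2], 0, -1],
  [[0.68, 0.86, -0.3], 0, -1],
  [[0.68, 0.86, -0.345], 0, -1],
  [[0.68, 0.86, -0.345], 0, -1],
  [[0.68, 0.86, -0.345], 0, -1],
  [[0.68, 0.86, -0.345], 0, -1],
  [[0.68, 0.86, -0.345], 0, -1],
  [[0.68, 0.86, -0.345], 0, -1],
])

```text
clock: 3.15
position: [406.4, -333.6, 301.6]
ee_rot: [-0.164, 0.986, -0.0, 0.0]
contact_force: [-0.5, 0.2, 0.6]
gripper_width: 85.3
```

```bash
python3 - <<'E'
from h import *
s=arm.read_state(); print(s['position'],s['joints'],s['contact_force'],s['clock'])
p=arm.get_image('wrist'); save(p,'w1'); print(p['xyz'])
for t in ['tin_mid','tall_carton_mid','tape_roll_mid']:
  for d in arm.look_for(t,p): print(t,np.round(d['centre']),round(d['conf'],2),np.round(proj(p,d['centre'])))
print(proj(p,(405.8,-335.5,66)))
E
```

```text
[ 406.41721459 -333.61462392  301.56789534] [-3.78477115e-01  3.19857233e-01 -3.77940985e-01  3.22322355e-04
 -8.72484605e-01 -8.62599127e-01] [-0.45601812  0.17745602  0.55590064] 3.15
[ 341.12247875 -355.62163118  270.54986613]
tin_mid [ 402. -333.   66.] 0.94 [324. 205.]
tin_mid [ 498. -271.    3.] 0.31 [348. 283.]
tall_carton_mid [ 386. -439.   72.] 0.98 [189. 140.]
tall_carton_mid [ 372. -228.   70.] 0.85 [466. 213.]
tape_roll_mid [ 303. -297.   44.] 0.61 [410.  94.]
[319.53815715 207.72343988]
```

View pics/w1.png

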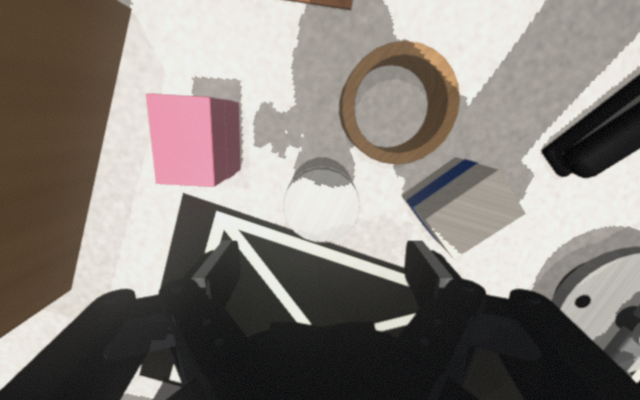

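Request:
play_rows([
  [[-0.008, 0, -0.12], 0, -1],
  [[-0.008, 0, -0.24], 0, -1],
  [[-0.008, 0, -0.34], 0, -1],
  [[-0.008, 0, -0.375], 0, -1],
  [[-0.008, 0, -0.375], 0, -1],
  [[-0.008, 0, -0.375], 0, 1],
  [[-0.008, 0, -0.375], 0, 1],
  [[-0.008, 0, -0.375], 0, 1],
  [[-0.008, 0, -0.375], 0, 1],
  [[-0.008, 0, -0.375], 0, 1],
])

```text
clock: 4.6
position: [404.1, -334.4, 190.8]
ee_rot: [-0.164, 0.987, -0.001, 0.002]
contact_force: [-1.2, 0.5, 6.3]
gripper_width: 59.0
```

Request:
play_rows([
  [[0, 0, 0.12], 0, 1],
  [[0, 0, 0.26], 0, 1],
  [[0, 0, 0.42], 0, 1],
  [[0.05, 0.12, 0.52], -0.1, 1],
  [[0.12, 0.3, 0.52], -0.2, 1],
  [[0.2, 0.48, 0.52], -0.4, 1],
  [[0.28, 0.66, 0.52], -0.653, 1],
  [[0.36, 0.82, 0.52], -0.653, 1],
  [[0.39, 0.9, 0.52], -0.653, 1],
  [[0.39, 0.9, 0.52], -0.653, 1],
  [[0.39, 0.9, 0.52], -0.653, 1],
])

```text
clock: 5.98
position: [520.5, -64.8, 346.7]
ee_rot: [0.007, 1.0, -0.001, 0.001]
contact_force: [0.0, 0.4, -0.9]
gripper_width: 58.5
```

Request:
play_rows([
  [[0.08, 0.18, 0], 0, 1],
  [[0.16, 0.37, 0], 0, 1],
  [[0.24, 0.56, 0], 0, 1],
  [[0.32, 0.74, 0], 0, 1],
  [[0.388, 0.896, 0], 0, 1],
  [[0.388, 0.896, 0], 0, 1],
  [[0.388, 0.896, 0], 0, 1],
  [[0.388, 0.896, 0], 0, 1],
])

```text
clock: 6.98
position: [636.7, 202.2, 346.9]
ee_rot: [0.008, 1.0, -0.002, 0.001]
contact_force: [0.6, 0.6, -1.2]
gripper_width: 58.9
```

```bash
python3 - <<'E'
from h import *
s=arm.read_state(); print(s['position'],s['gripper_width'],s['clock'])
p=arm.get_image('wrist'); save(p,'w2')
p=arm.get_image('scene'); save(p,'s2')
E
```

```text
[636.70025249 202.22845828 346.89973104] 58.85494979846996 6.975
```

View pics/w2.png

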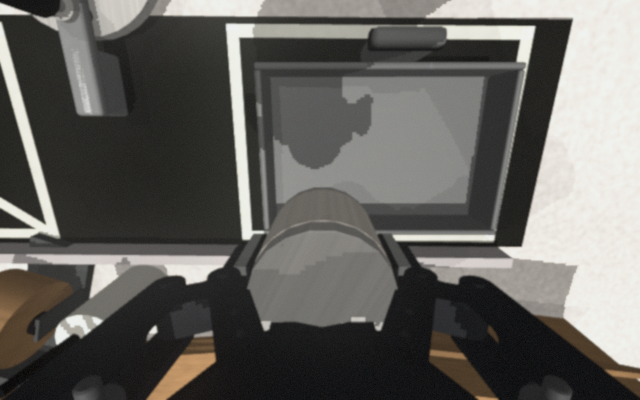

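View pics/s2.png

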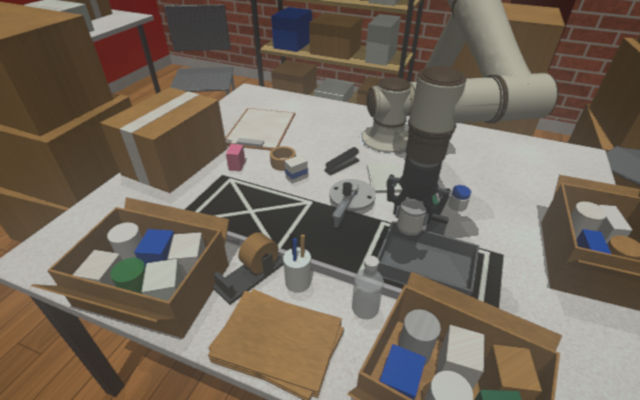

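```bash
python3 - <<'E'
from h import *
p=arm.get_image('wrist')
for u,v in [(256,63),(526,63),(498,239)]: print(onz(p,u,v,55))
print('handle',onz(p,370,34,112),onz(p,446,34,112))
im=cv2.cvtColor(p['pixels'],cv2.COLOR_RGB2BGR)
cv2.imwrite('pics/w2c.png',cv2.resize(im[0:260,220:560],None,fx=2.2,fy=2.2))
E
```

```text
[522.64390006 147.19769983  55.        ]
[526.33225983 379.25098657  55.        ]
[690.96577228 381.36117654  55.        ]
handle [516.33087852 235.69577559 112.        ] [517.13199741 285.42788225 112.        ]
```

View pics/w2c.png

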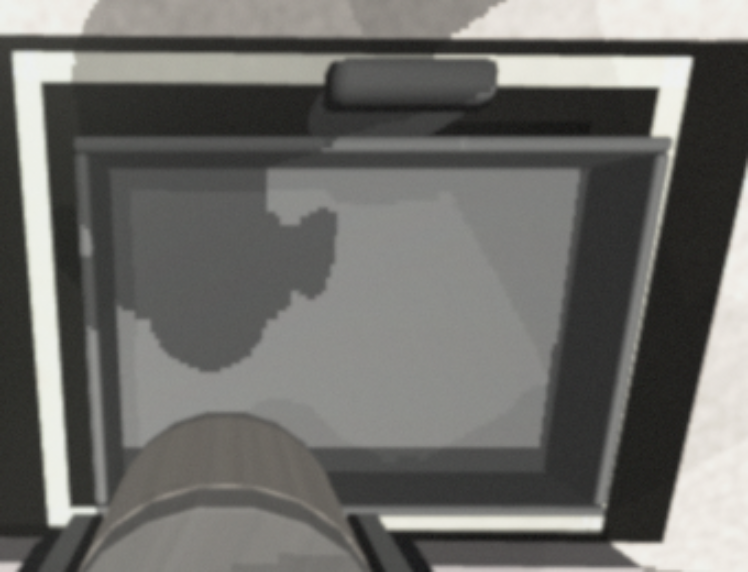

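```bash
cat >> h.py <<'E'
from scipy.optimize import least_squares
def tri(obs):
    A=np.zeros((3,3));b=np.zeros(3)
    for p,u,v in obs:
        d=ray(p,u,v);d/=np.linalg.norm(d);M=np.eye(3)-np.outer(d,d);A+=M;b+=M@np.array(p['xyz'])
    X=np.linalg.solve(A,b); return X,[np.round(proj(p,X)-[u,v],1) for p,u,v in obs]
E
python3 - <<'E'
from h import *
import pickle; p,q=pickle.load(open('first.pkl','rb'))
w=arm.get_image('wrist')
for u,v in [(254.1,62.3),(525,62.3),(491.4,230.9)]: print(onz(w,u,v,55))
im=cv2.cvtColor(q['pixels'],cv2.COLOR_RGB2BGR)
cv2.imwrite('pics/q_h.png',cv2.resize(im[200:320,360:510],None,fx=5,fy=5,interpolation=cv2.INTER_CUBIC))
im=cv2.cvtColor(p['pixels'],cv2.COLOR_RGB2BGR)
cv2.imwrite('pics/p_h.png',cv2.resize(im[130:220,150:285],None,fx=5.5,fy=5.5,interpolation=cv2.INTER_CUBIC))
pickle.dump(w,open('w2.pkl','wb'))
E
```

```text
[522.14944058 145.8410068   55.        ]
[525.78566611 378.5341497   55.        ]
[681.94962553 373.56207779  55.        ]
```

View pics/q_h.png

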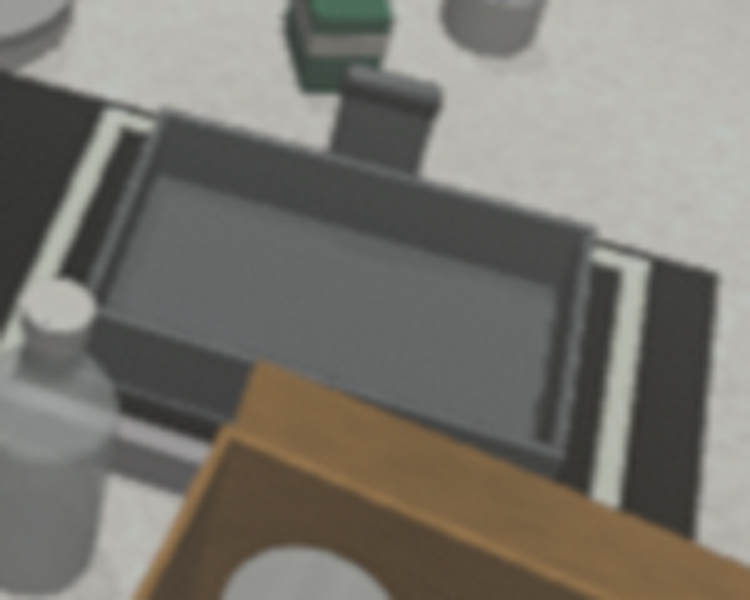

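View pics/p_h.png

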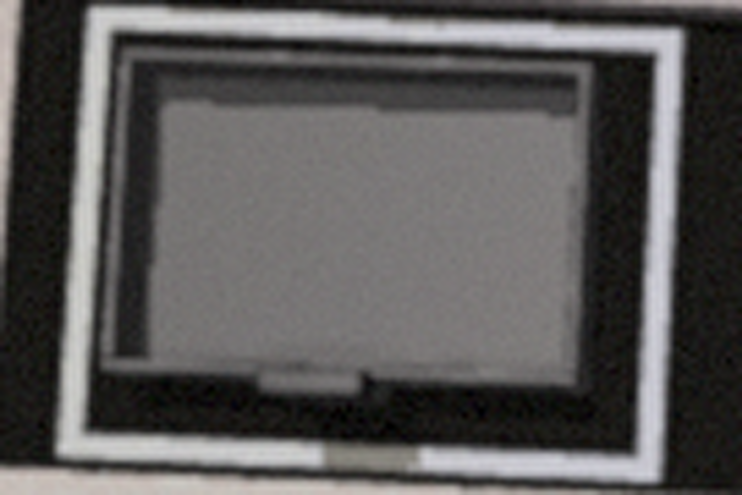

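```bash
python3 - <<'E'
from h import *
import pickle; p,q=pickle.load(open('first.pkl','rb')); w=pickle.load(open('w2.pkl','rb'))
P=lambda a,b:(150+(a+.5)/5.5-.5,130+(b+.5)/5.5-.5); Q=lambda a,b:(360+(a+.5)/5-.5,200+(b+.5)/5-.5)
for n,a,b,c in [('r-y',(580,388),(162,110),(254.1,62.3)),('r+y',(102,368),(595,230),(525,62.3)),('f+y',(125,50),(562,468),(491.4,230.9)),('h-y',None,(350,68),(370.9,27)),('h+y',None,(440,85),(445.9,27))]:
    o=[(q,*Q(*b)),(w,*c)]
    if a: o.append((p,*P(*a)))
    print(n,*[np.round(x,1) for x in tri(o)])
    if a: print('   pq',np.round(tri([o[0],o[2]])[0],1))
E
```

```text
r-y [520.2 143.9  50.2] [[-0.9  0.2]
 [-1.  -1.3]
 [-1.1 -0. ]]
   pq [519.6 143.5  50.3]
r+y [525.5 378.9  53. ] [[-0.4 -0.1]
 [-1.2  0.1]
 [-0.7 -0.1]]
   pq [525.3 378.7  52.2]
f+y [685.5 377.2  47.8] [[-0.7 -0.1]
 [-1.   0.3]
 [-0.9  0.1]]
   pq [685.7 376.8  47.6]
h-y [510.6 238.3 106.6] [[-0.4  0. ]
 [ 1.6 -0.5]]
h+y [513.1 285.2 112.6] [[-0.1  0. ]
 [ 0.5 -0.2]]
```

Request:
play_rows([
  [[0.003, 0.019, -0.12], 0, 1],
  [[0.003, 0.019, -0.25], 0, 1],
  [[0.003, 0.019, -0.36], 0, 1],
  [[0.003, 0.019, -0.44], 0, 1],
  [[0.003, 0.019, -0.475], 0, 1],
  [[0.003, 0.019, -0.495], 0, 1],
  [[0.003, 0.019, -0.495], 0, 1],
  [[0.003, 0.019, -0.495], 0, 1],
])

```text
clock: 8.18
position: [638.0, 208.9, 199.8]
ee_rot: [0.007, 1.0, -0.001, 0.002]
contact_force: [0.3, -0.1, -0.9]
gripper_width: 59.2
```

Request:
play_rows([
  [[0, 0, -0.007], 0, 1],
  [[0, 0, -0.007], 0, 0.2],
  [[0, 0, -0.007], 0, -0.2],
  [[0, 0, -0.007], 0, -0.75],
  [[0, 0, -0.007], 0, -0.75],
  [[0, 0, -0.007], 0, -0.75],
  [[0, 0, 0.1], 0, -0.75],
  [[0, 0, 0.25], 0, -0.75],
  [[0, 0, 0.4], 0, -0.75],
  [[0, 0, 0.5], 0, -0.75],
  [[0, 0, 0.5], 0, -0.75],
])

```text
clock: 9.55
position: [638.4, 209.0, 353.5]
ee_rot: [0.007, 1.0, 0.001, 0.005]
contact_force: [0.1, 0.7, -1.1]
gripper_width: 75.1
```

```bash
python3 - <<'E'
from h import *
s=arm.read_state(); print(s['position'],s['gripper_width'],s['clock'])
p=arm.get_image('wrist'); save(p,'w3')
p=arm.get_image('top'); save(p,'t3')
for t in ['tall_carton_mid','tea_carton_mid','jar_mid','tape_roll_mid','tin_mid']:
  for d in arm.look_for(t,p)[:3]: print(t,np.round(d['centre']),round(d['conf'],2),np.round(proj(p,d['centre'])))
E
```

```text
[638.44394603 209.04239715 353.53389224] 75.08945696053861 9.55
tall_carton_mid [ 391. -432.   69.] 0.76 [468. 252.]
tall_carton_mid [ 376. -213.   73.] 0.58 [386. 257.]
tall_carton_mid [ 312. -302.   44.] 0.17 [417. 281.]
tea_carton_mid [384. 220.  60.] 0.57 [223. 250.]
jar_mid [318. 302.  67.] 0.6 [191. 275.]
jar_mid [761. -24.  96.] 0.38 [317. 110.]
tape_roll_mid [ 310. -304.   44.] 0.96 [418. 281.]
tin_mid [627. 207.  72.] 0.59 [231. 159.]
```

View pics/w3.png

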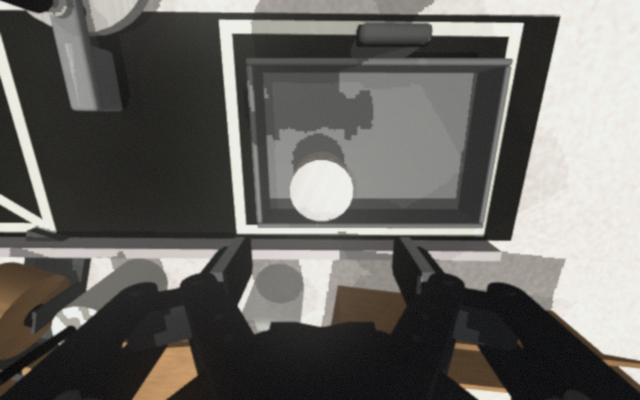

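View pics/t3.png

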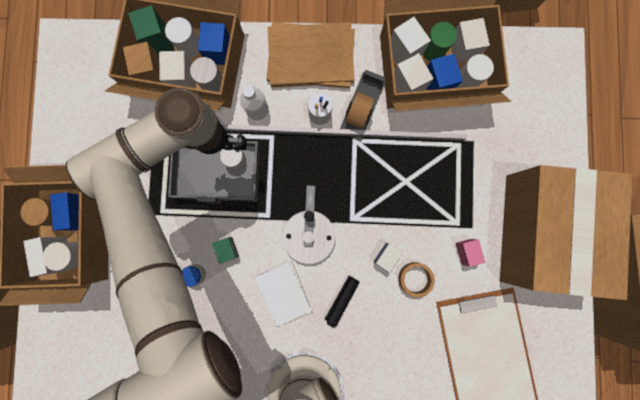

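Request:
play_rows([
  [[-0.12, -0.2, 0], -0.2, -0.75],
  [[-0.24, -0.4, 0], -0.4, -0.75],
  [[-0.34, -0.6, 0], -0.7, -0.75],
  [[-0.45, -0.8, 0], -0.9, -0.5],
  [[-0.55, -0.95, 0], -0.9, -0.41],
  [[-0.55, -0.95, 0], -0.9, -0.41],
  [[-0.55, -0.95, 0], -0.9, -0.41],
  [[-0.55, -0.95, 0], -0.9, -0.41],
])

```text
clock: 10.9
position: [473.9, -75.5, 348.3]
ee_rot: [0.24, 0.971, -0.002, 0.001]
contact_force: [-0.9, 1.7, -0.1]
gripper_width: 60.5
```

Request:
play_rows([
  [[-0.12, -0.18, 0], -0.14, -0.41],
  [[-0.24, -0.36, -0.05], -0.14, -0.41],
  [[-0.333, -0.478, -0.16], -0.14, -0.41],
  [[-0.333, -0.478, -0.16], -0.14, -0.41],
  [[-0.333, -0.478, -0.16], -0.14, -0.41],
  [[-0.333, -0.478, -0.16], -0.14, -0.41],
])

```text
clock: 11.65
position: [375.5, -218.1, 301.0]
ee_rot: [0.274, 0.962, -0.002, 0.002]
contact_force: [-0.7, -0.5, 0.3]
gripper_width: 60.4
```

```bash
python3 - <<'E'
from h import *
s=arm.read_state(); print(s['position'],s['gripper_width'],s['clock'])
p=arm.get_image('wrist'); save(p,'w4')
import pickle; pickle.dump(p,open('w4.pkl','wb'))
im=cv2.cvtColor(p['pixels'],cv2.COLOR_RGB2BGR)
cv2.imwrite('pics/w4c.png',cv2.resize(im[100:290,180:460],None,fx=2.8,fy=2.8))
for t in ['tall_carton_mid','tape_roll_mid']:
  for d in arm.look_for(t,p)[:3]: print(t,np.round(d['centre']),round(d['conf'],2),np.round(proj(p,d['centre'])))
E
```

```text
[ 375.50065059 -218.11259367  301.01036329] 60.43794848679149 11.65
tall_carton_mid [ 368. -217.   70.] 0.71 [319. 201.]
tall_carton_mid [ 361. -432.   48.] 0.71 [120. 304.]
tape_roll_mid [ 310. -320.   41.] 0.75 [181. 197.]
```

View pics/w4c.png

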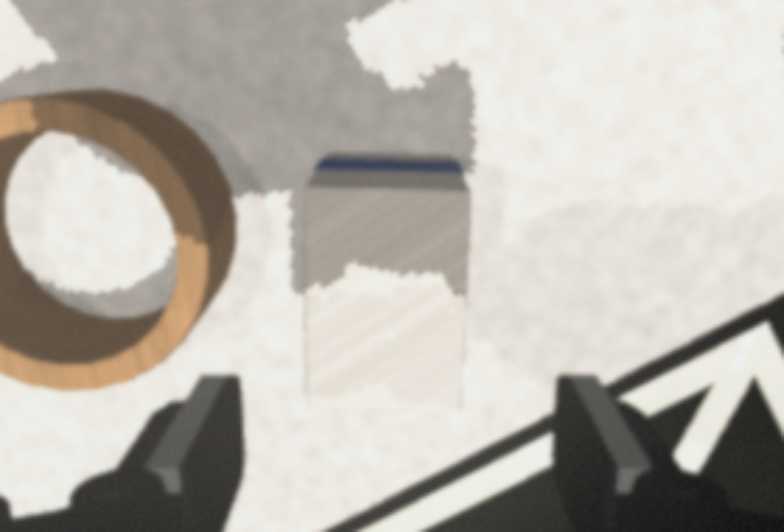

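```bash
python3 - <<'E'
from h import *
import pickle; p=pickle.load(open('w4.pkl','rb'))
c=np.array([onz(p,180+a/2.8,100+b/2.8,70)[:2] for a,b in [(305,188),(468,188),(463,408),(304,405)]]); print(c, c.mean(0),np.linalg.norm(c[0]-c[1]),np.linalg.norm(c[1]-c[2]),np.degrees(np.arctan2(*(c[1]-c[0])[::-1])))
E
```

```text
[[ 334.593657   -221.00451205]
 [ 356.93476654 -185.03077985]
 [ 410.29958927 -217.99244931]
 [ 385.87782399 -255.60156409]] [ 371.9264592  -219.90732633] 42.34660062226943 62.723806946670166 58.158084690085374
```

Request:
play_rows([
  [[-0.008, -0.005, -0.12], 0, -0.41],
  [[-0.008, -0.005, -0.24], 0, -0.41],
  [[-0.008, -0.005, -0.32], 0, -0.41],
  [[-0.008, -0.005, -0.353], 0, -0.41],
  [[-0.008, -0.005, -0.353], 0, -0.41],
  [[-0.008, -0.005, -0.353], 0, 1],
  [[-0.008, -0.005, -0.353], 0, 1],
  [[-0.008, -0.005, -0.353], 0, 1],
  [[-0.008, -0.005, -0.353], 0, 1],
  [[-0.008, -0.005, 0], 0, 1],
  [[-0.008, -0.005, 0.16], 0, 1],
  [[-0.008, -0.005, 0.16], 0, 1],
])

```text
clock: 13.3
position: [372.4, -219.8, 352.3]
ee_rot: [0.274, 0.962, -0.001, 0.005]
contact_force: [-0.8, 0.2, -2.5]
gripper_width: 43.4
```

Request:
play_rows([
  [[0.08, 0.15, 0], 0.1, 1],
  [[0.17, 0.34, 0], 0.3, 1],
  [[0.26, 0.53, 0], 0.5, 1],
  [[0.35, 0.72, 0], 0.7, 1],
  [[0.42, 0.88, 0], 0.8, 1],
  [[0.44, 0.9, 0], 0.8, 1],
  [[0.44, 0.9, 0], 0.8, 1],
  [[0.44, 0.9, 0], 0.8, 1],
])

```text
clock: 14.3
position: [503.7, 49.2, 352.1]
ee_rot: [0.069, 0.998, -0.001, 0.004]
contact_force: [0.3, 0.2, -0.5]
gripper_width: 43.3
```

Request:
play_rows([
  [[0.09, 0.16, 0], 0.05, 1],
  [[0.18, 0.34, 0], 0.15, 1],
  [[0.27, 0.52, 0], 0.22, 1],
  [[0.36, 0.7, 0], 0.22, 1],
  [[0.44, 0.85, 0], 0.22, 1],
  [[0.455, 0.876, 0], 0.22, 1],
  [[0.455, 0.876, -0.1], 0.22, 1],
  [[0.455, 0.876, -0.25], 0.22, 1],
  [[0.455, 0.876, -0.38], 0.22, 1],
  [[0.455, 0.876, -0.44], 0.22, 1],
  [[0.455, 0.876, -0.44], 0.22, 1],
  [[0.455, 0.876, -0.44], 0.22, 1],
])

```text
clock: 15.8
position: [640.9, 311.9, 222.4]
ee_rot: [0.012, 1.0, 0.001, 0.006]
contact_force: [0.5, 0.8, -0.5]
gripper_width: 43.8
```

```bash
python3 - <<'E'
from h import *
p=arm.get_image('wrist'); save(p,'w5')
p=arm.get_image('scene'); save(p,'s5')
E
```

```text
(no output)
```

View pics/w5.png

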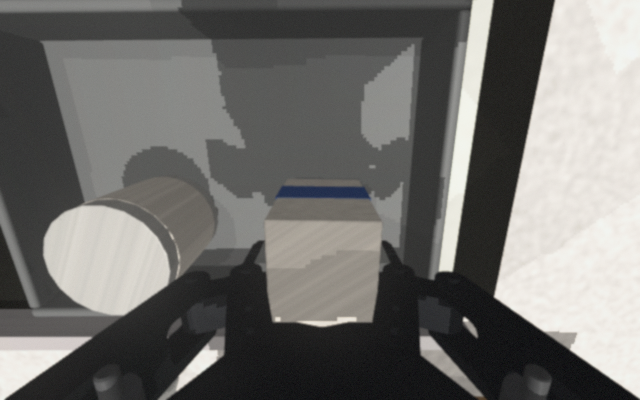

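Request:
play_rows([
  [[0, 0, -0.04], 0, 1],
  [[0, 0, -0.065], 0, 1],
  [[0, 0, -0.065], 0, 1],
  [[0, 0, -0.065], 0, 0.4],
  [[0, 0, -0.065], 0, 0.1],
  [[0, 0, -0.065], 0, -0.45],
  [[0, 0, -0.065], 0, -0.45],
  [[0, 0, -0.065], 0, -0.45],
  [[0, 0, 0.05], 0, -0.45],
  [[0, 0, 0.2], 0, -0.45],
  [[0, 0, 0.4], 0, -0.45],
  [[0, 0, 0.42], 0, -0.45],
])

```text
clock: 17.4
position: [641.6, 312.5, 355.6]
ee_rot: [0.011, 1.0, 0.004, 0.011]
contact_force: [-0.6, -0.9, -0.3]
gripper_width: 61.7
```

```bash
python3 - <<'E'
from h import *
s=arm.read_state(); print(s['position'],s['gripper_width'],s['clock'])
p=arm.get_image('wrist'); save(p,'w6')
p=arm.get_image('scene'); save(p,'s6')
for t in ['tall_carton_mid','tea_carton_mid','jar_mid','tape_roll_mid','tin_mid']:
  for d in arm.look_for(t,p)[:3]: print(t,np.round(d['centre']),round(d['conf'],2),np.round(proj(p,d['centre'])))
E
```

```text
[641.55509329 312.53478064 355.63551218] 61.661027336418876 17.4
tall_carton_mid [ 416. -435.   51.] 0.83 [233. 158.]
tall_carton_mid [655. 317.  78.] 0.73 [450. 268.]
tea_carton_mid [403. 223.  54.] 0.59 [427. 203.]
tea_carton_mid [486.  -3.  98.] 0.55 [347. 189.]
tape_roll_mid [ 328. -295.   32.] 0.87 [281. 159.]
tape_roll_mid [404. 221.  55.] 0.43 [426. 203.]
tape_roll_mid [565. 398.   2.] 0.32 [479. 271.]
tin_mid [652. 209.  67.] 0.88 [405. 257.]
```

View pics/w6.png

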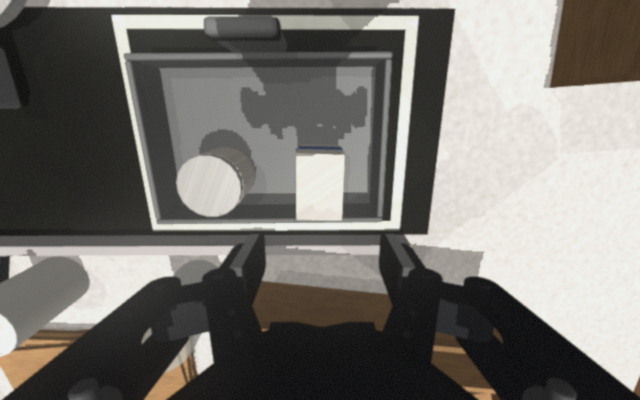

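View pics/s6.png

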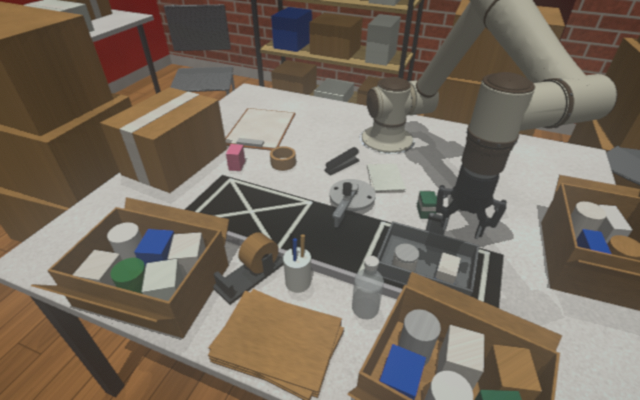

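Request:
play_rows([
  [[-0.18, 0, 0], 0, -0.45],
  [[-0.38, 0, 0], 0, -0.9],
  [[-0.58, -0.01, 0], 0, -0.9],
  [[-0.78, -0.02, -0.05], 0, -0.9],
  [[-0.97, -0.03, -0.15], 0, -0.9],
  [[-0.97, -0.03, -0.15], 0, -0.9],
  [[-0.97, -0.03, -0.15], 0, -0.9],
  [[-0.97, -0.03, -0.15], 0, -0.9],
])

```text
clock: 18.75
position: [350.6, 303.9, 301.9]
ee_rot: [0.012, 1.0, 0.0, 0.005]
contact_force: [0.5, 0.1, -0.4]
gripper_width: 81.1
```

```bash
python3 - <<'E'
from h import *
s=arm.read_state(); print(s['position'],s['gripper_width'],s['clock'],s['joints'])
p=arm.get_image('wrist'); save(p,'w7')
for t in ['tea_carton_mid','jar_mid']:
  for d in arm.look_for(t,p)[:3]: print(t,np.round(d['centre']),round(d['conf'],2),np.round(proj(p,d['centre'])))
g=cv2.cvtColor(p['pixels'],cv2.COLOR_RGB2HSV)
m=((g[...,0]>100)&(g[...,0]<130)&(g[...,1]>120)).astype(np.uint8); n,l,st,ce=cv2.connectedComponentsWithStats(m)
for i in range(1,n):
  if st[i,4]>150: print(st[i],ce[i],onz(p,*ce[i],64))
E
```

```text
[350.64689349 303.85735885 301.85937314] 81.11379351580761 18.75 [ 1.06795176  0.22147793 -0.52641037  0.01122075 -0.81744131 -2.6707821 ]
tea_carton_mid [370. 232.  60.] 0.62 [234. 228.]
jar_mid [315. 310.  67.] 0.79 [328. 161.]
[ 294  122   69   70 3711] [328.1668014  156.28132579] [312.09134332 310.17187772  64.        ]
```

View pics/w7.png

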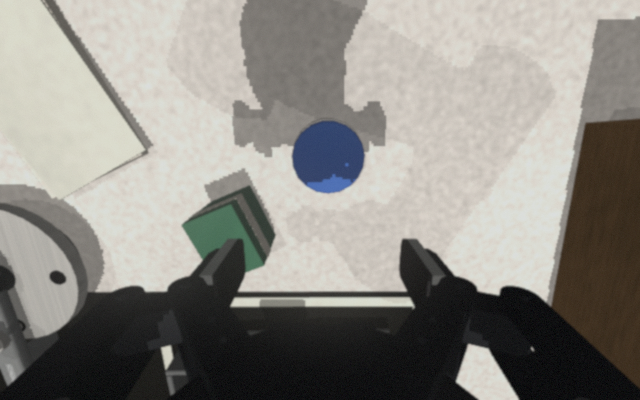

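Request:
play_rows([
  [[-0.08, 0.014, 0], 0, -0.9],
  [[-0.122, 0.014, -0.1], 0, -0.9],
  [[-0.122, 0.014, -0.22], 0, -0.9],
  [[-0.122, 0.014, -0.33], 0, -0.9],
  [[-0.122, 0.014, -0.373], 0, -0.9],
  [[-0.122, 0.014, -0.373], 0, -0.9],
  [[-0.122, 0.014, -0.373], 0, 1],
  [[-0.122, 0.014, -0.373], 0, 1],
  [[-0.122, 0.014, -0.373], 0, 1],
  [[-0.122, 0.014, -0.373], 0, 1],
  [[-0.122, 0.014, -0.373], 0, 1],
])

```text
clock: 20.27
position: [314.2, 308.1, 190.8]
ee_rot: [0.012, 1.0, 0.001, 0.005]
contact_force: [1.4, 0.9, 6.2]
gripper_width: 57.0
```

Request:
play_rows([
  [[0, 0, 0.12], 0, 1],
  [[0, 0, 0.28], 0, 1],
  [[0, 0, 0.44], 0, 1],
  [[0.1, 0, 0.5], 0, 1],
  [[0.27, 0.01, 0.5], 0, 1],
  [[0.46, 0.01, 0.5], 0, 1],
  [[0.65, 0.018, 0.5], 0, 1],
  [[0.8, 0.018, 0.5], 0, 1],
  [[0.853, 0.018, 0.5], 0, 1],
  [[0.853, 0.018, 0.5], 0, 1],
  [[0.853, 0.018, 0.4], 0, 1],
  [[0.853, 0.018, 0.4], 0, 1],
])

```text
clock: 21.78
position: [568.3, 313.0, 308.3]
ee_rot: [0.012, 1.0, -0.001, 0.002]
contact_force: [-0.6, 0.5, -1.6]
gripper_width: 56.7
```

```bash
python3 - <<'E'
from h import *
s=arm.read_state(); print(s['position'],s['gripper_width'],s['clock'],s['joints'])
p=arm.get_image('wrist'); save(p,'w8')
E
```

```text
[568.31827673 313.00013769 308.27463632] 56.73865974690261 21.775 [ 0.75310237  0.49995275 -0.06117906  0.00497094 -1.00688911 -2.35083922]
```

View pics/w8.png

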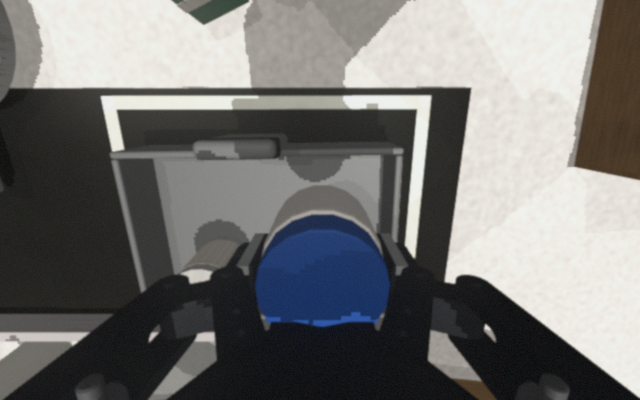

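Request:
play_rows([
  [[0.007, 0, -0.12], 0, 1],
  [[0.007, 0, -0.24], 0, 1],
  [[0.007, 0, -0.33], 0, 1],
  [[0.007, 0, -0.368], 0, 1],
  [[0.007, 0, -0.368], 0, 1],
  [[0.007, 0, -0.368], 0, 0.2],
  [[0.007, 0, -0.368], 0, -0.2],
  [[0.007, 0, -0.368], 0, -0.7],
  [[0.007, 0, -0.368], 0, -0.7],
  [[0.007, 0, -0.368], 0, -0.7],
  [[0.007, 0, -0.2], 0, -0.7],
  [[0.007, 0, -0.02], 0, -0.7],
])

```text
clock: 23.32
position: [571.1, 313.4, 304.4]
ee_rot: [0.012, 1.0, -0.001, 0.003]
contact_force: [0.9, 1.2, 0.3]
gripper_width: 72.5
```

```bash
python3 - <<'E'
from h import *
s=arm.read_state(); print(s['position'],s['gripper_width'],s['clock'],s['joints'])
p=arm.get_image('wrist'); save(p,'w9')
E
```

```text
[571.062358   313.35771147 304.40054911] 72.45175502567568 23.325 [ 0.7507849   0.50733008 -0.05959123  0.00647092 -0.99995284 -2.3485563 ]
```

View pics/w9.png

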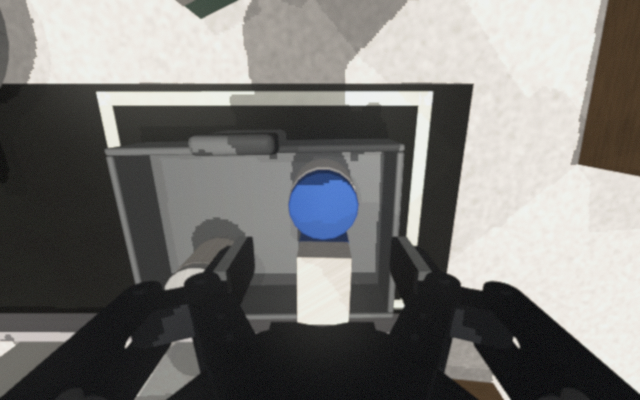

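Request:
play_rows([
  [[-0.12, -0.05, 0.05], 0.1, -0.7],
  [[-0.3, -0.12, 0.05], 0.4, -0.53],
  [[-0.48, -0.22, 0.05], 0.7, -0.53],
  [[-0.627, -0.32, 0], 0.8, -0.53],
  [[-0.627, -0.32, 0], 0.8, -0.53],
  [[-0.627, -0.32, 0], 0.8, -0.53],
  [[-0.627, -0.32, 0], 0.8, -0.53],
  [[-0.627, -0.32, 0], 0.8, -0.53],
])

```text
clock: 24.38
position: [385.6, 219.2, 314.4]
ee_rot: [-0.197, 0.98, 0.006, 0.01]
contact_force: [-0.3, 1.0, 0.4]
gripper_width: 65.3
```

```bash
python3 - <<'E'
from h import *
s=arm.read_state(); print(s['position'],s['gripper_width'],s['clock'],s['joints'])
p=arm.get_image('wrist'); save(p,'w10')
import pickle; pickle.dump(p,open('w10.pkl','wb'))
im=cv2.cvtColor(p['pixels'],cv2.COLOR_RGB2BGR)
cv2.imwrite('pics/w10c.png',cv2.resize(im[100:290,180:460],None,fx=2.8,fy=2.8))
for t in ['tea_carton_mid']:
  for d in arm.look_for(t,p)[:3]: print(t,np.round(d['centre']),round(d['conf'],2),np.round(proj(p,d['centre'])))
E
```

```text
[385.597527   219.18876717 314.4474108 ] 65.31677197064187 24.375 [ 0.88630522  0.16777966 -0.55596184  0.0038456  -0.82445618 -2.06267549]
tea_carton_mid [375. 218.  62.] 0.72 [323. 185.]
```

View pics/w10c.png

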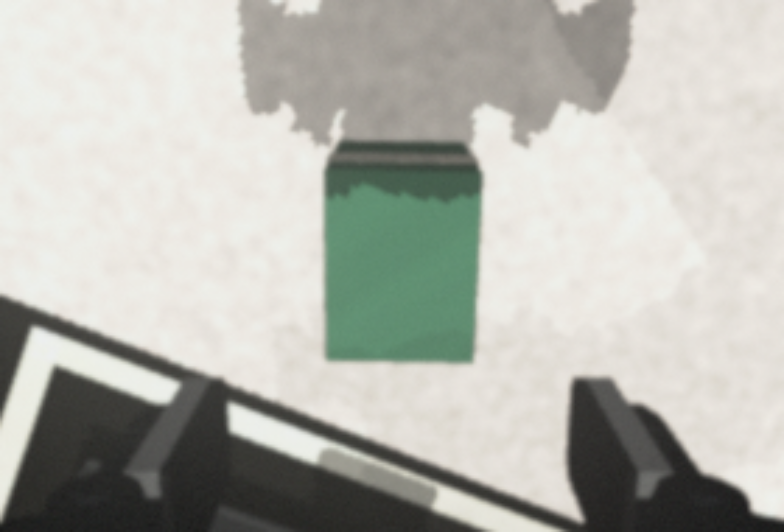

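```bash
python3 - <<'E'
from h import *
import pickle; p=pickle.load(open('w10.pkl','rb'))
c=np.array([onz(p,180+a/2.8,100+b/2.8,62)[:2] for a,b in [(325,170),(482,172),(473,361),(325,360)]]); print(c, c.mean(0),np.linalg.norm(c[0]-c[1]),np.linalg.norm(c[1]-c[2]),np.degrees(np.arctan2(*(c[1]-c[0])[::-1])))
print(arm.read_state()['position'],arm.read_state()['ee_rot'])
E
```

```text
[[364.90238576 190.78817652]
 [348.1848252  232.34726096]
 [402.58511933 254.16712897]
 [419.70459388 212.01085121]] [383.84423104 222.32835441] 44.795472221509186 58.6131268675192 111.91295427105379
[385.30926057 218.87816184 314.2788486 ] [-0.19721444  0.98029779  0.00589494  0.00937885]
```

Request:
play_rows([
  [[-0.006, 0.005, -0.12], 0, -0.53],
  [[-0.006, 0.005, -0.24], 0, -0.53],
  [[-0.006, 0.005, -0.35], 0, -0.53],
  [[-0.006, 0.005, -0.402], 0, -0.53],
  [[-0.006, 0.005, -0.402], 0, -0.53],
  [[-0.006, 0.005, -0.402], 0, 1],
  [[-0.006, 0.005, -0.402], 0, 1],
  [[-0.006, 0.005, -0.402], 0, 1],
  [[-0.006, 0.005, -0.402], 0, 1],
  [[-0.006, 0.005, -0.402], 0, 1],
])

```text
clock: 25.72
position: [383.8, 220.8, 194.6]
ee_rot: [-0.197, 0.98, 0.006, 0.01]
contact_force: [-0.8, 0.3, 5.9]
gripper_width: 45.4
```

Request:
play_rows([
  [[0, 0, 0.12], 0, 1],
  [[0, 0, 0.28], 0, 1],
  [[0, 0, 0.44], -0.1, 1],
  [[0.1, 0, 0.5], -0.3, 1],
  [[0.27, -0.02, 0.5], -0.6, 1],
  [[0.44, -0.038, 0.5], -0.8, 1],
  [[0.58, -0.038, 0.5], -0.8, 1],
  [[0.614, -0.038, 0.5], -0.8, 1],
  [[0.614, -0.038, 0.4], -0.8, 1],
  [[0.614, -0.038, 0.3], -0.8, 1],
  [[0.614, -0.038, 0.3], -0.8, 1],
  [[0.614, -0.038, 0.3], -0.8, 1],
])

```text
clock: 27.22
position: [568.1, 209.7, 285.7]
ee_rot: [0.01, 1.0, 0.004, 0.012]
contact_force: [0.1, -0.5, -0.3]
gripper_width: 45.3
```

```bash
python3 - <<'E'
from h import *
s=arm.read_state(); print(s['position'],s['gripper_width'],s['clock'],s['joints'])
p=arm.get_image('wrist'); save(p,'w11')
E
```

```text
[568.06450819 209.69164382 285.68804963] 45.28624648648547 27.225 [ 0.6221829   0.45338031 -0.20970835  0.00919942 -0.88301883 -2.21936666]
```

View pics/w11.png

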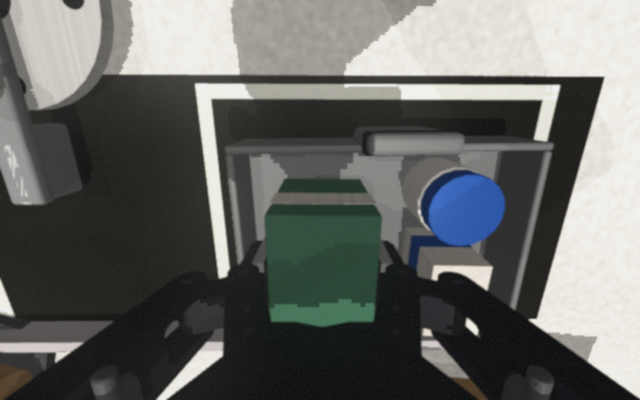

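Request:
play_rows([
  [[0.002, 0, -0.12], 0, 1],
  [[0.002, 0, -0.22], 0, 1],
  [[0.002, 0, -0.27], 0, 1],
  [[0.002, 0, -0.28], 0, 1],
  [[0.002, 0, -0.28], 0, 1],
  [[0.002, 0, -0.28], 0, 0.4],
  [[0.002, 0, -0.28], 0, 0.1],
  [[0.002, 0, -0.28], 0, -0.45],
  [[0.002, 0, -0.28], 0, -0.45],
  [[0.002, 0, -0.28], 0, -0.45],
  [[0.002, 0, -0.1], 0, -0.45],
  [[0.002, 0, 0.1], 0, -0.45],
])

```text
clock: 28.78
position: [568.7, 209.7, 316.4]
ee_rot: [0.01, 1.0, 0.004, 0.011]
contact_force: [1.1, 0.6, 0.2]
gripper_width: 61.8
```

```bash
python3 - <<'E'
from h import *
s=arm.read_state(); print(s['position'],s['ee_rot'],s['gripper_width'],s['clock'],s['joints'])
p=arm.get_image('wrist'); save(p,'w12')
p=arm.get_image('scene'); save(p,'s12')
E
```

```text
[568.66771597 209.68445696 316.3842282 ] [0.0102951  0.9998758  0.00384125 0.01129816] 61.811532306989086 28.775 [ 0.62158069  0.42218552 -0.17278052  0.00876737 -0.95307632 -2.21796562]
```

View pics/w12.png

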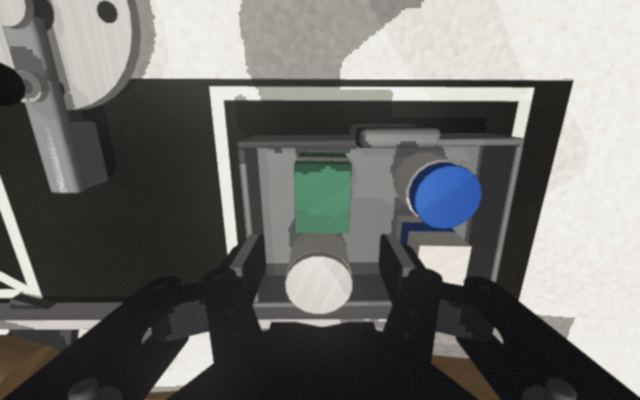

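View pics/s12.png

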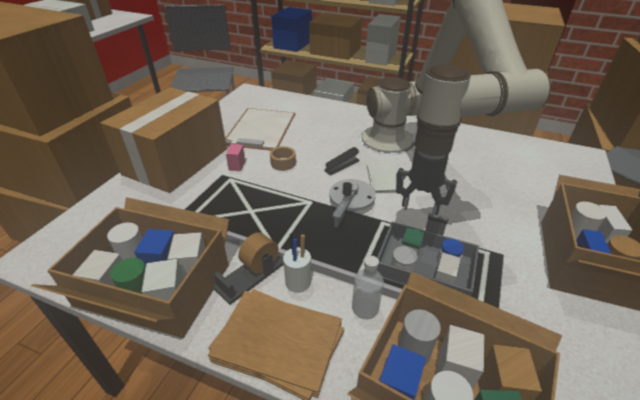

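Request:
play_rows([
  [[-0.06, -0.15, 0], 0, -0.41],
  [[-0.14, -0.34, 0], 0, -0.41],
  [[-0.23, -0.53, 0], 0, -0.41],
  [[-0.31, -0.72, -0.05], 0, -0.41],
  [[-0.31, -0.72, -0.06], 0, -0.41],
  [[-0.31, -0.72, -0.06], 0, -0.41],
  [[-0.31, -0.72, -0.06], 0, -0.41],
  [[-0.31, -0.72, -0.06], 0, -0.41],
])

```text
clock: 29.88
position: [478.2, -4.3, 306.4]
ee_rot: [0.009, 1.0, 0.008, 0.02]
contact_force: [-1.1, -0.4, -0.4]
gripper_width: 60.3
```

```bash
python3 - <<'E'
from h import *
s=arm.read_state(); print(s['position'],s['ee_rot'],s['gripper_width'],s['clock'],s['joints'])
p=arm.get_image('wrist'); save(p,'w13')
import pickle; pickle.dump(p,open('w13.pkl','wb'))
for t in ['knob','stop']:
  for d in arm.look_for(t,p)[:3]: print(t,np.round(d['centre']),round(d['conf'],2),np.round(proj(p,d['centre'])))
im=cv2.cvtColor(p['pixels'],cv2.COLOR_RGB2BGR)
cv2.imwrite('pics/w13c.png',cv2.resize(im[0:290,180:460],None,fx=2.0,fy=2.0))
E
```

```text
[478.24899216  -4.32465883 306.37269539] [0.00876714 0.99972813 0.00849957 0.01986341] 60.26431690717534 29.875 [ 0.33085828  0.23204851 -0.49177239 -0.00387904 -0.80385513 -1.91656162]
knob [472.  -6. 110.] 0.97 [313. 209.]
stop [466.  -7.  62.] 0.92 [313. 179.]
```

View pics/w13c.png

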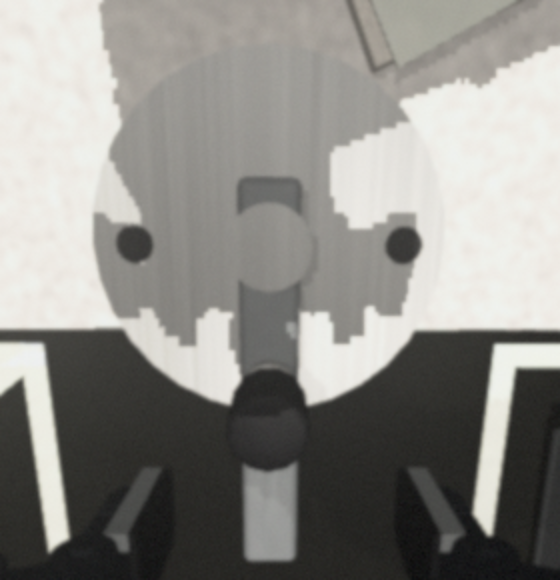

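Request:
play_rows([
  [[0, 0, 0], 0, -0.41],
  [[0, 0, 0], 0, -0.41],
])

```text
clock: 30.28
position: [478.0, -4.6, 306.2]
ee_rot: [0.009, 1.0, 0.008, 0.02]
contact_force: [-0.6, -0.4, -0.2]
gripper_width: 59.9
```

```bash
python3 - <<'E'
from h import *
s=arm.read_state(); print(s['position'],s['ee_rot'],s['joints'],s['joint_vel'],s['contact_force'])
import pickle; p=pickle.load(open('w13.pkl','rb'))
for n,u,v,z in [('knob',269,430,109),('hole-',135,244,38),('hole+',403,245,38),('cap',268,247,56)]: print(n,onz(p,180+u/2,v/2,z))
E
```

```text
[477.95334493  -4.56104675 306.2326271 ] [0.00891215 0.99973253 0.00842217 0.01960906] [ 0.33056698  0.23186475 -0.49245107 -0.00392022 -0.80389202 -1.91653176] [-0.00324992  0.00030312 -0.00159663 -0.00046524 -0.00234656 -0.00177701] [-0.58946059 -0.42002301 -0.15880699]
knob [476.74643148  -5.17346434 109.        ]
hole- [422.58110585 -58.92410117  38.        ]
hole+ [425.01323264  50.70965931  38.        ]
cap [423.68026689  -4.58603965  56.        ]
```

Request:
play_rows([
  [[0, 0, 0.05], 0, -0.41],
  [[0, 0, 0.12], 0, -0.41],
  [[0, 0, 0.2], 0, -0.41],
  [[0, 0, 0.28], 0, -0.41],
  [[0, 0, 0.33], 0, -0.41],
  [[0, 0, 0.33], 0, -0.41],
  [[0, 0, 0.33], 0, -0.41],
])

```text
clock: 31.15
position: [477.7, -4.6, 404.4]
ee_rot: [0.009, 1.0, 0.008, 0.019]
contact_force: [-0.8, -0.1, 0.4]
gripper_width: 60.5
```

Request:
play_rows([
  [[0, 0, -0.12], 0, -0.41],
  [[0, 0, -0.3], 0, -0.41],
])

```text
clock: 31.4
position: [477.9, -4.6, 313.9]
ee_rot: [0.009, 1.0, 0.009, 0.021]
contact_force: [0.8, -0.5, -1.2]
gripper_width: 60.1
```

Request:
play_rows([
  [[0, 0, 0], 0, -0.41],
  [[0, 0, 0], 0, -0.41],
  [[0, 0, 0], 0, -0.41],
  [[0, 0, 0], 0, -0.41],
])

```text
clock: 31.9
position: [478.2, -4.5, 315.5]
ee_rot: [0.009, 1.0, 0.009, 0.022]
contact_force: [-0.2, 0.2, -0.9]
gripper_width: 60.1
```

Request:
play_rows([
  [[0, 0, 0.05], 0, -0.41],
  [[0, 0, 0.12], 0, -0.41],
  [[0, 0, 0.2], 0, -0.41],
  [[0, 0, 0.28], 0, -0.41],
  [[0, 0, 0.33], 0, -0.41],
  [[0, 0, 0.33], 0, -0.41],
  [[0, 0, 0.33], 0, -0.41],
])

```text
clock: 32.78
position: [477.9, -4.5, 414.1]
ee_rot: [0.009, 1.0, 0.009, 0.022]
contact_force: [-0.5, 0.0, -1.6]
gripper_width: 60.4
```

Request:
play_rows([
  [[0, 0, -0.15], 0, -0.41],
  [[0, 0, -0.36], 0, -0.41],
])

```text
clock: 33.02
position: [478.1, -4.4, 306.2]
ee_rot: [0.009, 1.0, 0.01, 0.024]
contact_force: [1.3, -0.3, -1.0]
gripper_width: 60.3
```

```bash
python3 - <<'E'
from h import *
for i in range(4):
    s=arm.read_state(); print(s['clock'],np.round(s['position'],1),np.round(s['ee_rot'],4))
    if i<3: arm.get_image('top')
E
```

```text
33.025 [478.1  -4.4 306.2] [0.0089 0.9996 0.0101 0.0239]
33.075 [474.2  -5.4 297. ] [0.0106 0.9998 0.0083 0.0137]
33.125 [474.9  -5.3 300.2] [0.0099 0.9998 0.0076 0.0137]
33.175 [476.9  -4.9 304. ] [0.009  0.9998 0.008  0.0176]
```

Request:
play_rows([
  [[0, 0, 0.05], 0, -0.41],
  [[0, 0, 0.12], 0, -0.41],
  [[0, 0, 0.2], 0, -0.41],
  [[0, 0, 0.28], 0, -0.41],
  [[0, 0, 0.33], 0, -0.41],
  [[0, 0, 0.33], 0, -0.41],
  [[0, 0, 0.33], 0, -0.41],
])

```text
clock: 34.05
position: [476.8, -4.9, 403.7]
ee_rot: [0.009, 1.0, 0.008, 0.018]
contact_force: [0.4, 0.2, 0.3]
gripper_width: 59.9
```

Request:
play_rows([
  [[0, 0, -0.15], 0, -0.41],
  [[0, 0, -0.36], 0, -0.41],
])

```text
clock: 34.3
position: [477.3, -4.8, 296.4]
ee_rot: [0.009, 1.0, 0.009, 0.021]
contact_force: [0.7, 1.5, -0.6]
gripper_width: 60.1
```

```bash
python3 - <<'E'
from h import *
arm.get_image('top')
s=arm.read_state(); print(s['clock'],np.round(s['position'],1),np.round(s['ee_rot'],4))
E
```

```text
34.35 [473.4  -5.7 287.2] [0.0105 0.9999 0.007  0.0106]
```

Request:
play_rows([
  [[0, 0, 0.05], 0, -0.41],
  [[0, 0, 0.12], 0, -0.41],
  [[0, 0, 0.2], 0, -0.41],
  [[0, 0, 0.28], 0, -0.41],
  [[0, 0, 0.33], 0, -0.41],
  [[0, 0, 0.33], 0, -0.41],
  [[0, 0, 0.33], 0, -0.41],
])

```text
clock: 35.22
position: [473.1, -5.8, 387.4]
ee_rot: [0.01, 1.0, 0.007, 0.011]
contact_force: [-0.1, 0.0, -0.5]
gripper_width: 60.1
```

Request:
play_rows([
  [[0, 0, -0.15], 0, -0.41],
  [[0, 0, -0.36], 0, -0.41],
])

```text
clock: 35.48
position: [473.7, -5.6, 280.3]
ee_rot: [0.01, 1.0, 0.008, 0.014]
contact_force: [1.9, 1.0, -1.3]
gripper_width: 60.3
```

```bash
python3 - <<'E'
from h import *
arm.get_image('top')
s=arm.read_state(); print(s['clock'],np.round(s['position'],1),np.round(s['ee_rot'],4))
E
```

```text
35.525 [469.8  -6.5 271.3] [0.0119 0.9999 0.0061 0.004 ]
```

Request:
play_rows([
  [[0, 0, 0], 0, -0.41],
  [[0, 0, 0], 0, -0.41],
  [[0, 0, 0], 0, -0.41],
  [[0, 0, 0], 0, -0.41],
])

```text
clock: 36.02
position: [470.2, -6.5, 272.7]
ee_rot: [0.012, 1.0, 0.007, 0.006]
contact_force: [-0.5, 0.5, 0.5]
gripper_width: 60.1
```

Request:
play_rows([
  [[0.023, -0.004, -0.03], 0, -0.41],
  [[0.023, -0.004, -0.07], 0, -0.41],
  [[0.023, -0.004, -0.102], 0, -0.41],
  [[0.023, -0.004, -0.102], 0, -0.41],
  [[0.023, -0.004, -0.102], 0, 0],
  [[0.023, -0.004, -0.102], 0, 0.5],
  [[0.023, -0.004, -0.102], 0, 1],
  [[0.023, -0.004, -0.102], 0, 1],
  [[0.023, -0.004, -0.102], 0, 1],
  [[0.023, -0.004, -0.102], 0, 1],
  [[0.023, -0.004, -0.102], 0, 1],
])

```text
clock: 37.4
position: [477.3, -7.8, 242.6]
ee_rot: [0.012, 1.0, 0.006, 0.006]
contact_force: [-0.9, -2.2, 5.6]
gripper_width: 26.6
```

```bash
python3 - <<'E'
from h import *
s=arm.read_state(); print(s['position'],s['ee_rot'],s['gripper_width'],s['contact_force'],s['wrist_torque'])
p=arm.get_image('wrist'); save(p,'w14')
p=arm.get_image('scene'); im=cv2.cvtColor(p['pixels'],cv2.COLOR_RGB2BGR); cv2.imwrite('pics/s14.png',cv2.resize(im[120:240,260:420],None,fx=4,fy=4))
E
```

```text
[477.26055035  -7.75028259 242.64400545] [0.01152494 0.99989578 0.00642354 0.00586094] 26.588475605213397 [-0.91611963 -2.24793407  5.60015769] [-1.1239306   0.1906231   0.19567656]
```

View pics/w14.png

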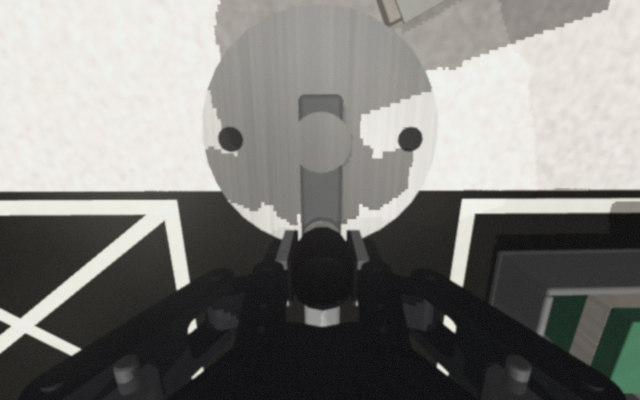

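View pics/s14.png

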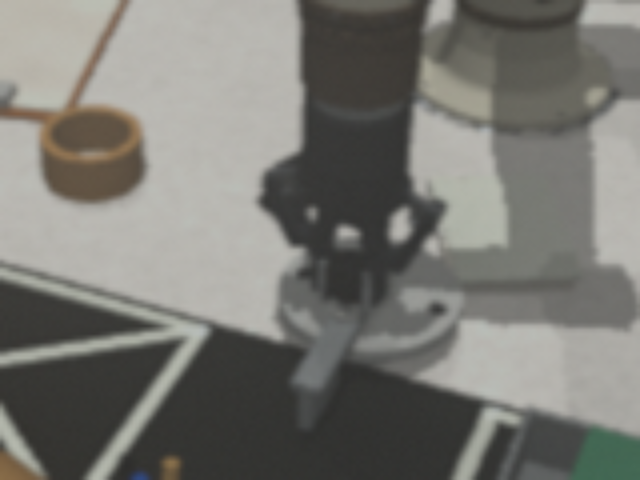

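Request:
play_rows([
  [[0, 0, 0.015], 0, 1],
  [[0, 0, 0.03], 0, 1],
  [[0, 0, 0.045], 0, 1],
  [[0, 0, 0.06], 0, 1],
  [[0, 0, 0.06], 0, 1],
  [[0, 0, 0.06], 0, 1],
])

```text
clock: 38.25
position: [477.1, -7.8, 260.1]
ee_rot: [0.012, 1.0, 0.006, 0.006]
contact_force: [4.7, -2.3, -12.0]
gripper_width: 26.5
```

```bash
cat > swing.py <<'E'
from h import *
import sys
P=np.array([423.8,-4.3])
def tab(total,step,start=None):
    s=arm.read_state(); v=s['position'][:2]-P
    x,y,z,w=s['ee_rot']; yaw=np.degrees(np.arctan2(*Rot.from_quat(s['ee_rot']).as_matrix()[:2,1][::-1]))
    print('pos',s['position'],'v',v,'ang',np.degrees(np.arctan2(v[1],v[0])),np.linalg.norm(v),'jaw yaw',yaw,s['contact_force'],s['joints'][5])
    for t in np.append(np.arange(step,total,step) if step>0 else np.arange(step,total,step),total):
        R=Rot.from_euler('z',t,degrees=True).as_matrix()[:2,:2]; d=R@v-v; print(f'{t:.1f}: [{d[0]/300:.3f}, {d[1]/300:.3f}] turn {t/30:.3f}')
tab(float(sys.argv[1]),float(sys.argv[2]))
E
python3 swing.py 30 5
```

```text
pos [477.14079372  -7.78154176 260.11415957] v [53.34079372 -3.48154176] ang -3.7343858121096782 53.45429269984957 jaw yaw 88.66892823783394 [  4.68858081  -2.29519662 -11.99645163] -1.9071779842071388
5.0: [0.000, 0.016] turn 0.167
10.0: [-0.001, 0.031] turn 0.333
15.0: [-0.003, 0.046] turn 0.500
20.0: [-0.007, 0.062] turn 0.667
25.0: [-0.012, 0.076] turn 0.833
30.0: [-0.018, 0.090] turn 1.000
```

Request:
play_rows([
  [[0, 0.016, 0.002], 0.167, 1],
  [[-0.001, 0.031, 0.002], 0.333, 1],
  [[-0.003, 0.046, 0.002], 0.5, 1],
  [[-0.007, 0.062, 0.002], 0.667, 1],
  [[-0.012, 0.076, 0.002], 0.833, 1],
  [[-0.018, 0.09, 0.002], 1.0, 1],
  [[-0.018, 0.09, 0.002], 1.0, 1],
  [[-0.018, 0.09, 0.002], 1.0, 1],
])

```text
clock: 39.25
position: [471.6, 19.3, 260.4]
ee_rot: [-0.247, 0.969, 0.008, 0.004]
contact_force: [4.0, 0.4, -12.7]
gripper_width: 27.0
```

```bash
python3 swing.py 30 5
```

```text
pos [471.59656774  19.32466403 260.36996901] v [47.79656774 23.62466403] ang 26.302050987015747 53.31638245981988 jaw yaw 118.57716615552637 [  3.97754963   0.35748739 -12.65842058] -1.437516431773335
5.0: [-0.007, 0.014] turn 0.167
10.0: [-0.016, 0.026] turn 0.333
15.0: [-0.026, 0.039] turn 0.500
20.0: [-0.037, 0.050] turn 0.667
25.0: [-0.048, 0.060] turn 0.833
30.0: [-0.061, 0.069] turn 1.000
```

Request:
play_rows([
  [[-0.007, 0.014, 0.001], 0.167, 1],
  [[-0.016, 0.026, 0.001], 0.333, 1],
  [[-0.026, 0.039, 0.001], 0.5, 1],
  [[-0.037, 0.05, 0.001], 0.667, 1],
  [[-0.048, 0.06, 0.001], 0.833, 1],
  [[-0.061, 0.069, 0.001], 1.0, 1],
  [[-0.061, 0.069, 0.001], 1.0, 1],
  [[-0.061, 0.069, 0.001], 1.0, 1],
])

```text
clock: 40.25
position: [453.2, 40.0, 260.5]
ee_rot: [-0.488, 0.873, 0.009, 0.001]
contact_force: [2.4, 0.5, -12.4]
gripper_width: 26.5
```

```bash
python3 swing.py 30 5
```

```text
pos [453.23049782  40.01199325 260.54488111] v [29.43049782 44.31199325] ang 56.40925848485745 53.194989873906344 jaw yaw 148.46083533806566 [  2.37550772   0.49933448 -12.3510559 ] -0.9718769794310936
5.0: [-0.013, 0.008] turn 0.167
10.0: [-0.027, 0.015] turn 0.333
15.0: [-0.042, 0.020] turn 0.500
20.0: [-0.056, 0.025] turn 0.667
25.0: [-0.072, 0.028] turn 0.833
30.0: [-0.087, 0.029] turn 1.000
```

Request:
play_rows([
  [[-0.013, 0.008, 0.001], 0.167, 1],
  [[-0.027, 0.015, 0.001], 0.333, 1],
  [[-0.042, 0.02, 0.001], 0.5, 1],
  [[-0.056, 0.025, 0.001], 0.667, 1],
  [[-0.072, 0.028, 0.001], 0.833, 1],
  [[-0.087, 0.029, 0.001], 1.0, 1],
  [[-0.087, 0.029, 0.001], 1.0, 1],
  [[-0.087, 0.029, 0.001], 1.0, 1],
])

```text
clock: 41.25
position: [427.1, 48.8, 260.8]
ee_rot: [-0.697, 0.717, 0.009, -0.001]
contact_force: [1.4, 2.1, -12.3]
gripper_width: 26.8
```

```bash
python3 swing.py 5 1
python3 - <<'E'
from h import *
p=arm.get_image('wrist'); save(p,'w15')
p=arm.get_image('scene'); im=cv2.cvtColor(p['pixels'],cv2.COLOR_RGB2BGR); cv2.imwrite('pics/s15.png',cv2.resize(im[120:240,260:420],None,fx=4,fy=4))
E
```

```text
pos [427.0609511   48.75634394 260.75746641] v [ 3.2609511  53.05634394] ang 86.48290879206075 53.15646183179969 jaw yaw 178.32855799512777 [  1.35845067   2.11615814 -12.25761727] -0.4984347680992144
1.0: [-0.003, 0.000] turn 0.033
2.0: [-0.006, 0.000] turn 0.067
3.0: [-0.009, 0.000] turn 0.100
4.0: [-0.012, 0.000] turn 0.133
5.0: [-0.015, 0.000] turn 0.167
```

View pics/w15.png

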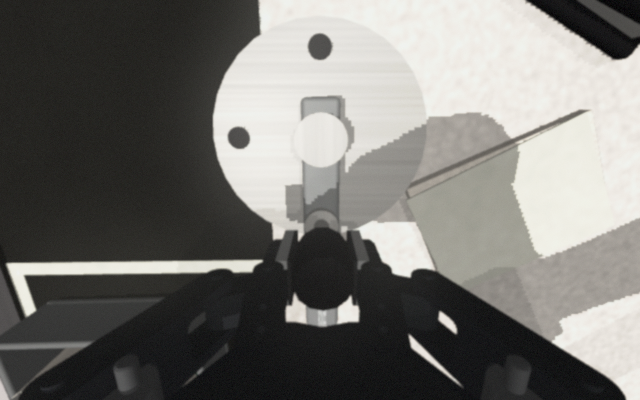

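View pics/s15.png

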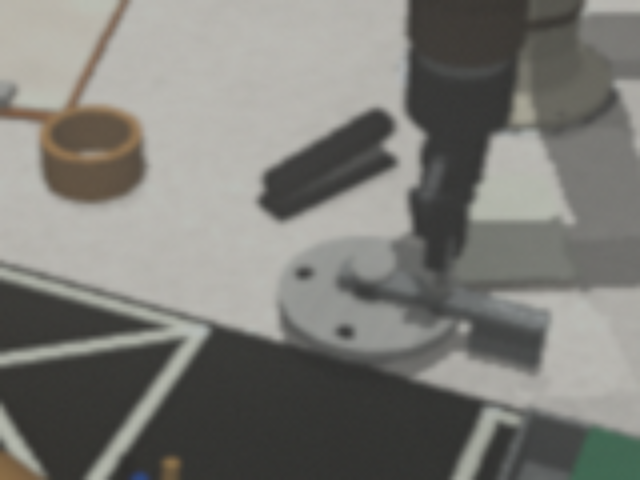

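Request:
play_rows([
  [[0, 0, -0.02], 0, 1],
  [[0, 0, -0.04], 0, 1],
  [[0, 0, -0.06], 0, 1],
  [[0, 0, -0.06], 0, 1],
  [[0, 0, -0.06], 0, 1],
])

```text
clock: 41.98
position: [427.3, 48.8, 242.9]
ee_rot: [-0.697, 0.717, 0.009, -0.001]
contact_force: [0.8, 1.1, -6.4]
gripper_width: 26.9
```

Request:
play_rows([
  [[0, 0, -0.003], 0, 0.2],
  [[0, 0, -0.003], 0, -0.2],
  [[0, 0, -0.003], 0, -0.41],
  [[0, 0, -0.003], 0, -0.41],
  [[0, 0, -0.003], 0, -0.41],
  [[0, 0, 0.1], 0, -0.41],
  [[0, 0, 0.2], 0, -0.41],
  [[0, 0, 0.24], 0, -0.41],
  [[0, 0, 0.24], 0, -0.41],
  [[0, 0, 0.24], 0, -0.41],
])

```text
clock: 43.22
position: [426.9, 48.6, 313.8]
ee_rot: [-0.697, 0.717, 0.009, -0.002]
contact_force: [0.0, -0.2, 0.3]
gripper_width: 60.2
```

```bash
python3 swing.py 1 1
python3 - <<'E'
from h import *
import pickle
p=arm.get_image('wrist'); save(p,'w16'); pickle.dump(p,open('w16.pkl','wb'))
for t in ['knob','stop','tote_handle']:
  for d in arm.look_for(t,p)[:3]: print(t,np.round(d['centre']),round(d['conf'],2),np.round(proj(p,d['centre'])))
p=arm.get_image('scene'); im=cv2.cvtColor(p['pixels'],cv2.COLOR_RGB2BGR); cv2.imwrite('pics/s16.png',cv2.resize(im[120:320,260:520],None,fx=3,fy=3))
print(proj(p,(425.1,50.7,109)),proj(p,(425.1,50.7,120)))
E
```

```text
pos [426.85452364  48.6082861  313.77127124] v [ 3.05452364 52.9082861 ] ang 86.6958434247827 52.99638527810952 jaw yaw 178.33548660871 [ 0.013417   -0.23916628  0.27009204] -0.5032492795715052
1.0: [-0.003, 0.000] turn 0.033
stop [426.  39.  60.] 0.58 [318. 188.]
tote_handle [655. 144.  31.] 0.76 [ 99. 287.]
tote_handle [425.  46. 108.] 0.47 [319. 216.]
[370.52114805 178.69732652] [370.85480976 175.68473984]
```

View pics/w16.png

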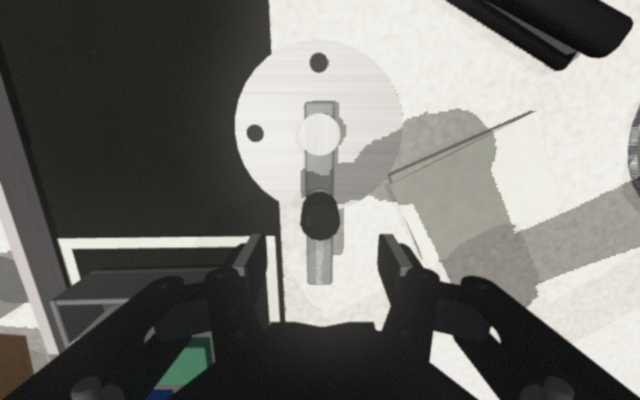

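View pics/s16.png

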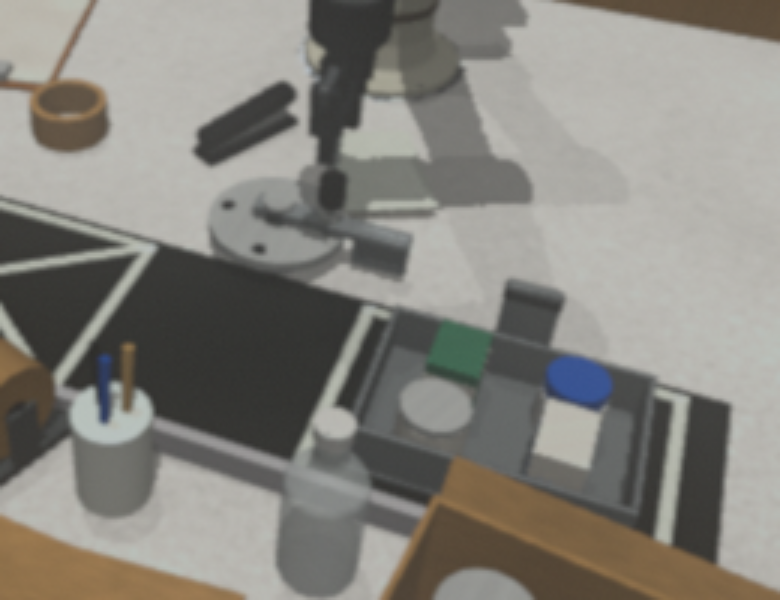

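Request:
play_rows([
  [[0.06, 0.14, 0], 0, -0.41],
  [[0.13, 0.3, 0], 0, -0.41],
  [[0.2, 0.46, 0], 0, -0.41],
  [[0.27, 0.62, 0], 0, -0.41],
  [[0.305, 0.706, 0], 0, -0.41],
  [[0.305, 0.706, 0], 0, -0.41],
  [[0.305, 0.706, 0], 0, -0.41],
  [[0.305, 0.706, 0], 0, -0.41],
])

```text
clock: 44.48
position: [518.4, 259.6, 314.2]
ee_rot: [-0.696, 0.718, 0.009, -0.002]
contact_force: [-0.2, -0.2, -0.3]
gripper_width: 60.3
```

```bash
python3 - <<'E'
from h import *
import pickle
s=arm.read_state(); print(s['position'],s['ee_rot'],s['joints'])
p=arm.get_image('wrist'); save(p,'w17'); pickle.dump(p,open('w17.pkl','wb'))
for X in [(510,262.5,112),(522,262.5,112)]: print(proj(p,X))
E
```

```text
[518.39038774 259.58612665 314.19371724] [-0.69649199  0.71750267  0.00926693 -0.00171427] [ 0.7393233   0.39005691 -0.22002168 -0.02240813 -0.96484114 -0.75623848]
[330.04323953 225.81126723]
[311.92478035 226.42303756]
```

View pics/w17.png

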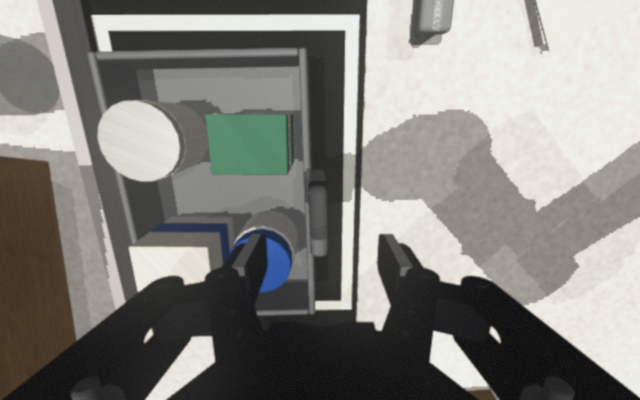

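```bash
python3 - <<'E'
from h import *
import pickle
p=pickle.load(open('w17.pkl','rb'))
im=cv2.cvtColor(p['pixels'],cv2.COLOR_RGB2BGR); cv2.imwrite('pics/w17c.png',cv2.resize(im[160:280,270:370],None,fx=5,fy=5,interpolation=cv2.INTER_CUBIC))
print(onz(p,319,219,112),onz(p,319,184,112),onz(p,319,255,112))
E
```

```text
[517.14793255 257.4198255  112.        ] [516.36920159 233.76543488 112.        ] [518.01338284 283.70836468 112.        ]
```

View pics/w17c.png

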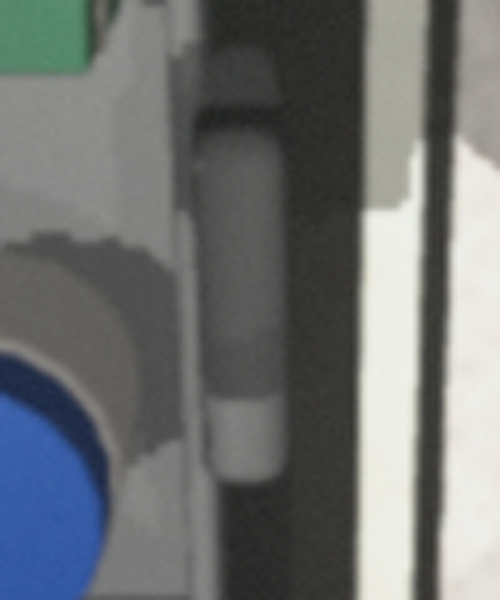

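Request:
play_rows([
  [[0.003, -0.002, -0.06], 0, -0.41],
  [[0.003, -0.002, -0.13], 0, -0.41],
  [[0.003, -0.002, -0.18], 0, -0.41],
  [[0.003, -0.002, -0.2], 0, -0.41],
  [[0.003, -0.002, -0.2], 0, 0],
  [[0.003, -0.002, -0.2], 0, 0.4],
  [[0.003, -0.002, -0.2], 0, 0.7],
  [[0.003, -0.002, -0.2], 0, 1],
  [[0.003, -0.002, -0.2], 0, 1],
  [[0.003, -0.002, -0.2], 0, 1],
  [[0.003, -0.002, -0.2], 0, 1],
])

```text
clock: 45.9
position: [519.8, 259.5, 255.3]
ee_rot: [-0.697, 0.717, 0.009, -0.0]
contact_force: [-0.7, 1.3, 6.0]
gripper_width: 11.3
```

```bash
python3 - <<'E'
from h import *
s=arm.read_state(); print(s['position'],s['ee_rot'],s['contact_force'],s['wrist_torque'])
p=arm.get_image('wrist'); save(p,'w18')
E
```

```text
[519.76718055 259.51053872 255.26151312] [-6.96844512e-01  7.17166197e-01  8.96100533e-03 -2.69441334e-04] [-0.69228384  1.29055372  6.00214115] [ 0.35489189 -0.4458297   0.4738503 ]
```

View pics/w18.png

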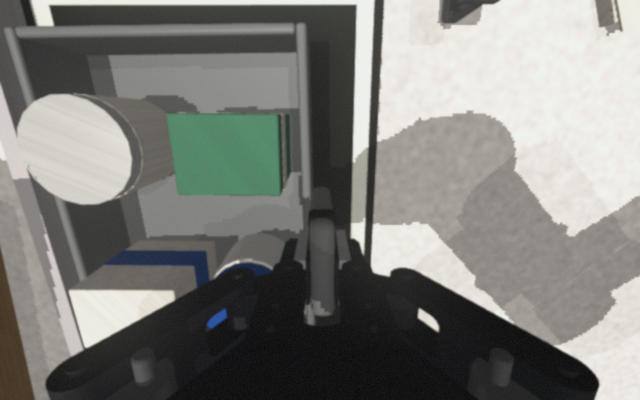

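Request:
play_rows([
  [[0, -0.03, 0], 0, 1],
  [[-0.002, -0.1, 0], 0, 1],
  [[-0.005, -0.2, 0], 0, 1],
  [[-0.008, -0.3, 0], 0, 1],
  [[-0.011, -0.4, 0], 0, 1],
  [[-0.014, -0.5, 0], 0, 1],
  [[-0.018, -0.6, 0], 0, 1],
  [[-0.022, -0.7, 0], 0, 1],
  [[-0.026, -0.8, 0], 0, 1],
  [[-0.028, -0.86, 0], 0, 1],
  [[-0.028, -0.88, 0], 0, 1],
  [[-0.028, -0.88, 0], 0, 1],
])

```text
clock: 47.45
position: [511.5, -4.6, 255.3]
ee_rot: [-0.697, 0.717, 0.009, -0.0]
contact_force: [0.6, 0.2, 2.2]
gripper_width: 11.3
```

```bash
python3 - <<'E'
from h import *
s=arm.read_state(); print(s['position'],s['ee_rot'],s['contact_force'],s['wrist_torque'],s['gripper_width'])
p=arm.get_image('wrist'); save(p,'w19')
p=arm.get_image('scene'); save(p,'s19')
E
```

```text
[511.49590416  -4.63407417 255.25094526] [-6.96739497e-01  7.17270202e-01  8.79740743e-03 -3.69922213e-04] [0.57266551 0.1697263  2.15140088] [-0.09234922 -0.7389251   0.48752394] 11.330631986751671
```

View pics/w19.png

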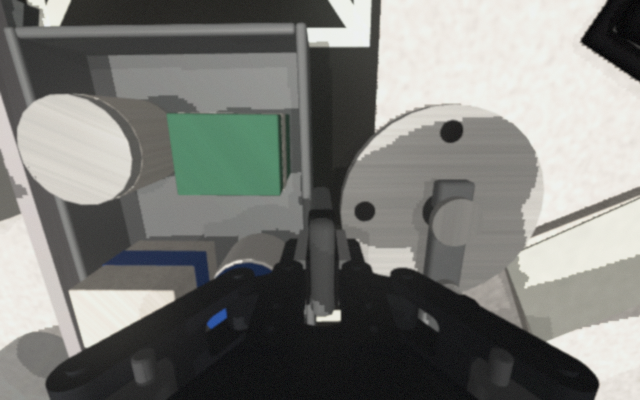

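View pics/s19.png

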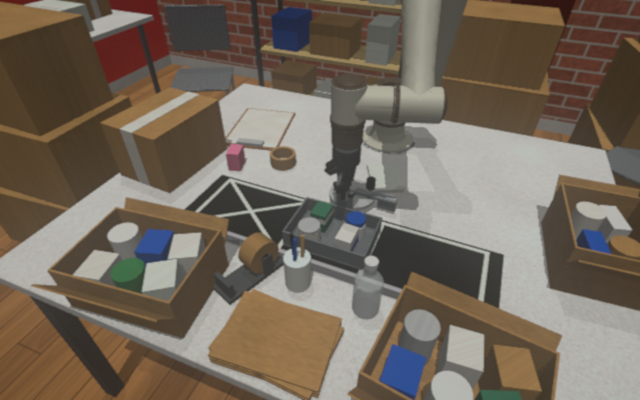

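Request:
play_rows([
  [[0, -0.03, 0], 0, 1],
  [[-0.002, -0.1, 0], 0, 1],
  [[-0.005, -0.2, 0], 0, 1],
  [[-0.008, -0.3, 0], 0, 1],
  [[-0.011, -0.4, 0], 0, 1],
  [[-0.014, -0.5, 0], 0, 1],
  [[-0.018, -0.6, 0], 0, 1],
  [[-0.022, -0.7, 0], 0, 1],
  [[-0.026, -0.8, 0], 0, 1],
  [[-0.03, -0.88, 0], 0, 1],
  [[-0.03, -0.903, 0], 0, 1],
  [[-0.03, -0.903, 0], 0, 1],
])

```text
clock: 49.05
position: [502.4, -275.2, 255.3]
ee_rot: [-0.697, 0.717, 0.009, -0.001]
contact_force: [-0.2, 1.3, 3.2]
gripper_width: 11.1
```

```bash
python3 - <<'E'
from h import *
import pickle
s=arm.read_state(); print(s['position'],s['ee_rot'],s['contact_force'],s['wrist_torque'],s['gripper_width'])
p=arm.get_image('top'); q=arm.get_image('scene'); pickle.dump((p,q),open('slid.pkl','wb'))
im=cv2.cvtColor(p['pixels'],cv2.COLOR_RGB2BGR); cv2.imwrite('pics/t20.png',cv2.resize(im[125:235,340:480],None,fx=5,fy=5,interpolation=cv2.INTER_CUBIC))
im=cv2.cvtColor(q['pixels'],cv2.COLOR_RGB2BGR); cv2.imwrite('pics/s20.png',cv2.resize(im[150:270,170:330],None,fx=5,fy=5,interpolation=cv2.INTER_CUBIC))
E
```

```text
[ 502.38200944 -275.22484395  255.29337843] [-6.96928408e-01  7.17082516e-01  9.11156348e-03 -6.62750366e-04] [-0.20906639  1.29434318  3.17269383] [ 0.22202937 -0.50762009  0.59966822] 11.067751275369218
```

View pics/t20.png

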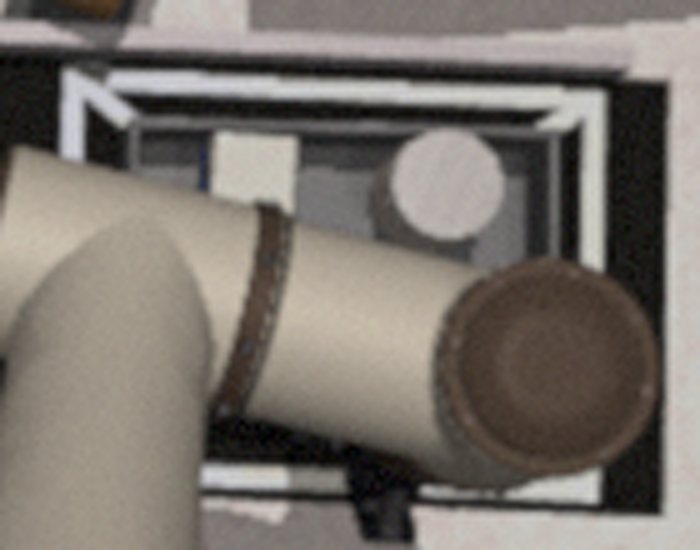

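View pics/s20.png

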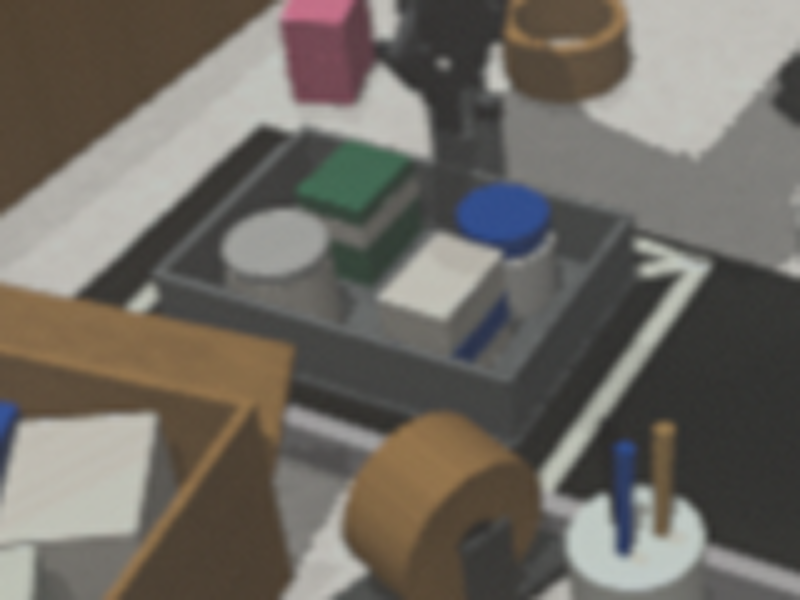

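```bash
python3 - <<'E'
from h import *
import pickle
p,q=pickle.load(open('slid.pkl','rb'))
P=lambda a,b:(340+(a+.5)/5-.5,125+(b+.5)/5-.5); Q=lambda a,b:(170+(a+.5)/5-.5,150+(b+.5)/5-.5)
print('top far rim',[onz(p,*P(a,b),55) for a,b in [(130,122),(562,132)]])
print('mark far outer',[onz(p,*P(a,b),0) for a,b in [(63,70),(607,92)]])
c=np.array([onz(q,*Q(a,b),55)[:2] for a,b in [(155,272),(300,130),(632,222),(508,383)]]); print('scene rim',c,c.mean(0))
print('tri far-y',tri([(p,*P(562,132)),(q,*Q(155,272))])); print('tri far+y',tri([(p,*P(130,122)),(q,*Q(508,383))]))
print('mark corner r+y outer scene',onz(q,*Q(712,262),0))
E
```

```text
top far rim [array([ 666.04599367, -158.08530318,   55.        ]), array([ 665.0880659 , -394.56210589,   55.        ])]
mark far outer [array([ 705.80623712, -125.02762394,    0.        ]), array([ 699.06419832, -436.78979254,    0.        ])]
scene rim [[ 662.62235015 -389.58878443]
 [ 510.08889324 -387.70441919]
 [ 514.32184215 -152.18550977]
 [ 667.9317832  -155.90634661]] [ 588.74121718 -271.346265  ]
tri far-y (array([ 663.63757686, -391.90953706,   55.71020689]), [array([-0.9,  0.5]), array([-0.9, -0.2])])
tri far+y (array([ 666.18008192, -157.71388634,   52.90017504]), [array([-0.2,  0.1]), array([-0.2, -0. ])])
mark corner r+y outer scene [ 470.45433835 -118.76565404    0.        ]
```

Request:
play_rows([
  [[0, 0, 0], 0, 0.6],
  [[0, 0, 0], 0, 0.2],
  [[0, 0, 0], 0, -0.2],
  [[0, 0, 0], 0, -0.41],
  [[0, 0, 0], 0, -0.41],
  [[0, 0, 0.05], 0, -0.41],
  [[0, 0, 0.12], 0, -0.41],
  [[0, 0, 0.19], 0, -0.41],
  [[0, 0, 0.21], 0, -0.41],
  [[0, 0, 0.21], 0, -0.41],
  [[0, 0, 0.21], 0, -0.41],
])

```text
clock: 50.52
position: [502.1, -275.0, 317.5]
ee_rot: [-0.697, 0.717, 0.01, -0.001]
contact_force: [0.3, -0.1, -0.4]
gripper_width: 60.1
```

Request:
play_rows([
  [[-0.03, 0.1, 0], 0, -0.41],
  [[-0.08, 0.26, 0], 0, -0.41],
  [[-0.13, 0.44, 0], 0, -0.41],
  [[-0.18, 0.62, 0], 0, -0.41],
  [[-0.22, 0.8, 0], 0, -0.41],
  [[-0.25, 0.93, 0], 0, -0.41],
  [[-0.25, 0.99, 0], 0, -0.41],
  [[-0.25, 0.99, 0], 0, -0.41],
  [[-0.25, 0.99, 0], 0, -0.41],
  [[-0.25, 0.99, 0], 0, -0.41],
])

```text
clock: 51.78
position: [427.1, 21.3, 317.2]
ee_rot: [-0.696, 0.718, 0.01, -0.001]
contact_force: [1.0, -0.5, 0.1]
gripper_width: 60.1
```

```bash
python3 - <<'E'
from h import *
import pickle
s=arm.read_state(); print(s['position'],s['ee_rot'])
p=arm.get_image('wrist'); save(p,'w21')
q=arm.get_image('top'); save(q,'t21'); pickle.dump(q,open('t21.pkl','wb'))
E
```

```text
[427.07288151  21.30061257 317.20446576] [-0.69645915  0.71752709  0.00987318 -0.00143372]
```

View pics/w21.png

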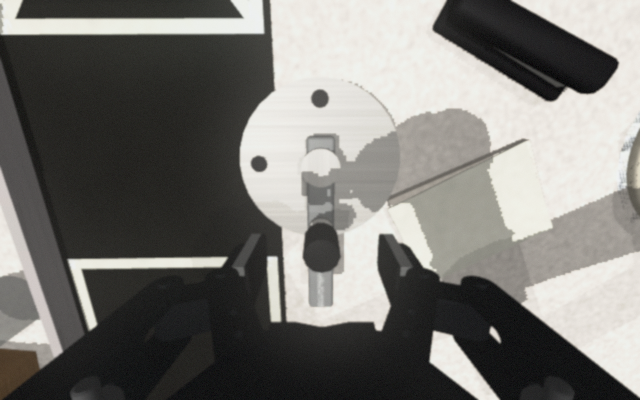

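View pics/t21.png

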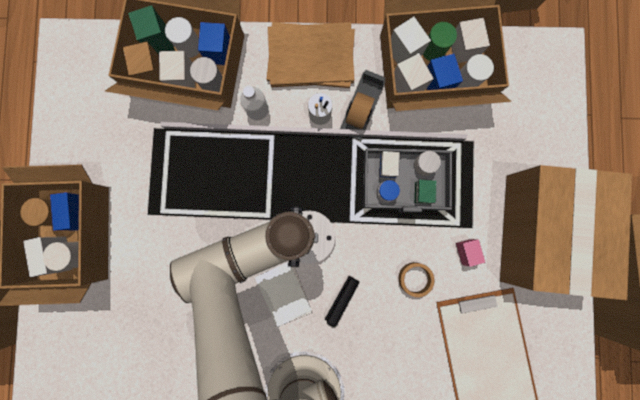

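Request:
play_rows([
  [[0, 0.05, 0], 0, -0.41],
  [[0, 0.092, 0], 0, -0.41],
  [[0, 0.092, -0.06], 0, -0.41],
  [[0, 0.092, -0.14], 0, -0.41],
  [[0, 0.092, -0.21], 0, -0.41],
  [[0, 0.092, -0.249], 0, -0.41],
  [[0, 0.092, -0.249], 0, 0],
  [[0, 0.092, -0.249], 0, 0.5],
  [[0, 0.092, -0.249], 0, 1],
  [[0, 0.092, -0.249], 0, 1],
  [[0, 0.092, -0.249], 0, 1],
  [[0, 0.092, -0.249], 0, 1],
])

```text
clock: 53.38
position: [427.5, 49.2, 243.4]
ee_rot: [-0.697, 0.717, 0.009, -0.0]
contact_force: [-2.7, 2.8, 5.6]
gripper_width: 27.0
```

```bash
python3 - <<'E'
from h import *
s=arm.read_state(); print(s['position'],s['ee_rot'],s['contact_force'],s['wrist_torque'],s['gripper_width'])
p=arm.get_image('wrist'); save(p,'w22')
E
```

```text
[427.4618598   49.19897679 243.36704221] [-6.96552927e-01  7.17442810e-01  9.47053752e-03 -3.77856769e-04] [-2.67918398  2.82065945  5.63337597] [ 0.48151162  0.14834254 -0.03885024] 27.038850530194836
```

View pics/w22.png

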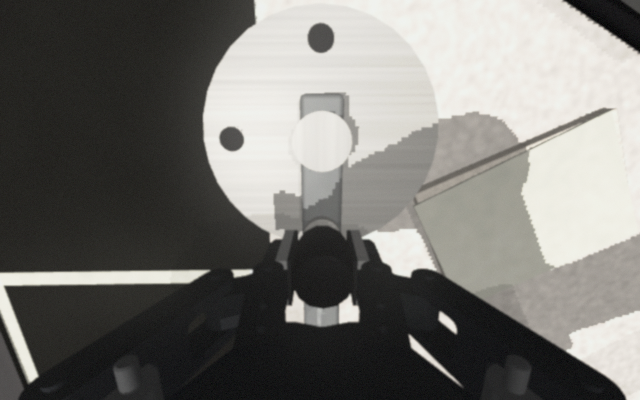

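Gripped on the knob again; lift 17 mm.

Request:
play_rows([
  [[0, 0, 0.015], 0, 1],
  [[0, 0, 0.03], 0, 1],
  [[0, 0, 0.045], 0, 1],
  [[0, 0, 0.06], 0, 1],
  [[0, 0, 0.06], 0, 1],
  [[0, 0, 0.06], 0, 1],
])

```text
clock: 54.18
position: [427.3, 49.2, 261.1]
ee_rot: [-0.696, 0.718, 0.01, -0.001]
contact_force: [2.1, 2.0, -11.8]
gripper_width: 27.0
```

```bash
python3 swing.py -30 -5
```

```text
pos [427.31752477  49.16825092 261.05548172] v [ 3.51752477 53.46825092] ang 86.2360967081511 53.583829999904694 jaw yaw 178.30193493090644 [  2.06947736   2.01723093 -11.84832449] -0.4979003856104567
-5.0: [0.015, -0.002] turn -0.167
-10.0: [0.031, -0.005] turn -0.333
-15.0: [0.046, -0.009] turn -0.500
-20.0: [0.060, -0.015] turn -0.667
-25.0: [0.074, -0.022] turn -0.833
-30.0: [0.088, -0.030] turn -1.000
```

Request:
play_rows([
  [[0.015, -0.002, 0.002], -0.167, 1],
  [[0.031, -0.005, 0.002], -0.333, 1],
  [[0.046, -0.009, 0.002], -0.5, 1],
  [[0.06, -0.015, 0.002], -0.667, 1],
  [[0.074, -0.022, 0.002], -0.833, 1],
  [[0.088, -0.03, 0.002], -1.0, 1],
  [[0.088, -0.03, 0.002], -1.0, 1],
  [[0.088, -0.03, 0.002], -1.0, 1],
])

```text
clock: 55.18
position: [453.7, 40.1, 261.5]
ee_rot: [-0.488, 0.873, 0.009, 0.002]
contact_force: [3.6, -0.8, -12.3]
gripper_width: 26.4
```

```bash
python3 swing.py -30 -5
```

```text
pos [453.73439324  40.12027756 261.50918111] v [29.93439324 44.42027756] ang 56.024352923086745 53.56518418929 jaw yaw 148.37989931139202 [  3.61860394  -0.83204709 -12.26635118] -0.971547216257367
-5.0: [0.013, -0.009] turn -0.167
-10.0: [0.024, -0.020] turn -0.333
-15.0: [0.035, -0.031] turn -0.500
-20.0: [0.045, -0.043] turn -0.667
-25.0: [0.053, -0.056] turn -0.833
-30.0: [0.061, -0.070] turn -1.000
```

Request:
play_rows([
  [[0.013, -0.009, 0], -0.167, 1],
  [[0.024, -0.02, 0], -0.333, 1],
  [[0.035, -0.031, 0], -0.5, 1],
  [[0.045, -0.043, 0], -0.667, 1],
  [[0.053, -0.056, 0], -0.833, 1],
  [[0.061, -0.07, 0], -1.0, 1],
  [[0.061, -0.07, 0], -1.0, 1],
  [[0.061, -0.07, 0], -1.0, 1],
])

```text
clock: 56.18
position: [472.1, 19.1, 261.5]
ee_rot: [-0.246, 0.969, 0.008, 0.004]
contact_force: [5.6, -0.1, -12.3]
gripper_width: 26.8
```

```bash
python3 swing.py -30 -5
```

```text
pos [472.06195868  19.13647451 261.53884084] v [48.26195868 23.43647451] ang 25.901658594680708 53.651514357126764 jaw yaw 118.49735802881683 [  5.56671488  -0.07817973 -12.31703902] -1.4373218970816068
-5.0: [0.006, -0.014] turn -0.167
-10.0: [0.011, -0.029] turn -0.333
-15.0: [0.015, -0.044] turn -0.500
-20.0: [0.017, -0.060] turn -0.667
-25.0: [0.018, -0.075] turn -0.833
-30.0: [0.018, -0.091] turn -1.000
```

Request:
play_rows([
  [[0.006, -0.014, 0], -0.167, 1],
  [[0.011, -0.029, 0], -0.333, 1],
  [[0.015, -0.044, 0], -0.5, 1],
  [[0.017, -0.06, 0], -0.667, 1],
  [[0.018, -0.075, 0], -0.833, 1],
  [[0.018, -0.09, 0], -0.99, 1],
  [[0.018, -0.09, 0], -0.99, 1],
  [[0.018, -0.09, 0], -0.99, 1],
])

```text
clock: 57.18
position: [477.5, -8.0, 261.6]
ee_rot: [0.01, 1.0, 0.007, 0.006]
contact_force: [4.6, -1.7, -11.1]
gripper_width: 27.0
```

```bash
python3 swing.py -2 -1
python3 - <<'E'
from h import *
p=arm.get_image('wrist'); save(p,'w23')
E
```

```text
pos [477.51561364  -7.98367274 261.58710234] v [53.71561364 -3.68367274] ang -3.9230487775435723 53.84177369052761 jaw yaw 88.87853070803847 [  4.62254499  -1.65048738 -11.07932555] -1.902717322660483
-1.0: [-0.000, -0.003] turn -0.033
-2.0: [-0.001, -0.006] turn -0.067
```

View pics/w23.png

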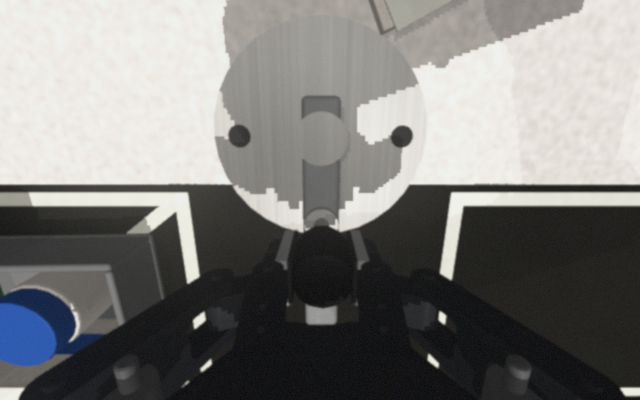

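Request:
play_rows([
  [[0, 0, -0.02], 0, 1],
  [[0, 0, -0.04], 0, 1],
  [[0, 0, -0.061], 0, 1],
  [[0, 0, -0.061], 0, 1],
  [[0, 0, -0.061], 0, 1],
])

```text
clock: 57.85
position: [477.6, -8.0, 243.5]
ee_rot: [0.01, 1.0, 0.007, 0.006]
contact_force: [3.4, -0.8, -3.4]
gripper_width: 27.1
```

Request:
play_rows([
  [[0, 0, -0.003], 0, 0.2],
  [[0, 0, -0.003], 0, -0.2],
  [[0, 0, -0.003], 0, -0.41],
  [[0, 0, -0.003], 0, -0.41],
  [[0, 0, -0.003], 0, -0.41],
  [[0, 0, 0.1], 0, -0.41],
  [[0, 0, 0.2], 0, -0.41],
  [[0, 0, 0.3], 0, -0.41],
  [[0, 0, 0.34], 0, -0.41],
  [[0, 0, 0.34], 0, -0.41],
  [[0, 0, 0.34], 0, -0.41],
])

```text
clock: 59.22
position: [477.2, -8.1, 344.2]
ee_rot: [0.01, 1.0, 0.006, 0.005]
contact_force: [-0.8, -1.0, -0.3]
gripper_width: 60.4
```

```bash
python3 - <<'E'
from h import *
import pickle
s=arm.read_state(); print(s['position'],s['contact_force'])
p=arm.get_image('wrist'); save(p,'w24'); q=arm.get_image('scene'); save(q,'s24'); t=arm.get_image('top'); save(t,'t24'); pickle.dump((p,q,t),open('end.pkl','wb'))
im=cv2.cvtColor(q['pixels'],cv2.COLOR_RGB2BGR); cv2.imwrite('pics/s24c.png',cv2.resize(im[140:260,180:380],None,fx=4,fy=4,interpolation=cv2.INTER_CUBIC))
for n in ['tape_roll_mid','pen_cup_mid','gel_bottle_mid']:
  for nm,pp in (('s',q),('t',t)):
    for d in arm.look_for(n,pp)[:1]: print(nm,n,np.round(d['centre']),round(d['conf'],2))
E
```

```text
[477.17072844  -8.063662   344.18138516] [-0.78277634 -1.01700523 -0.32682976]
s tape_roll_mid [ 327. -293.   29.] 0.6
t tape_roll_mid [ 311. -303.   48.] 0.57
s pen_cup_mid [791. -24.  90.] 0.64
t pen_cup_mid [761. -27.  94.] 0.93
s gel_bottle_mid [802. 157. 102.] 0.62
t gel_bottle_mid [769. 145. 117.] 0.9
```

View pics/w24.png

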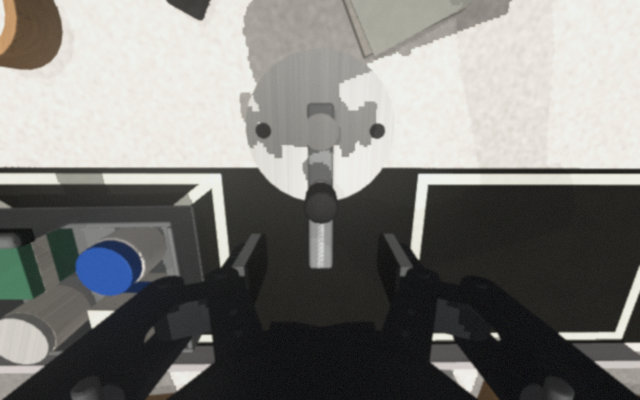

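View pics/s24c.png

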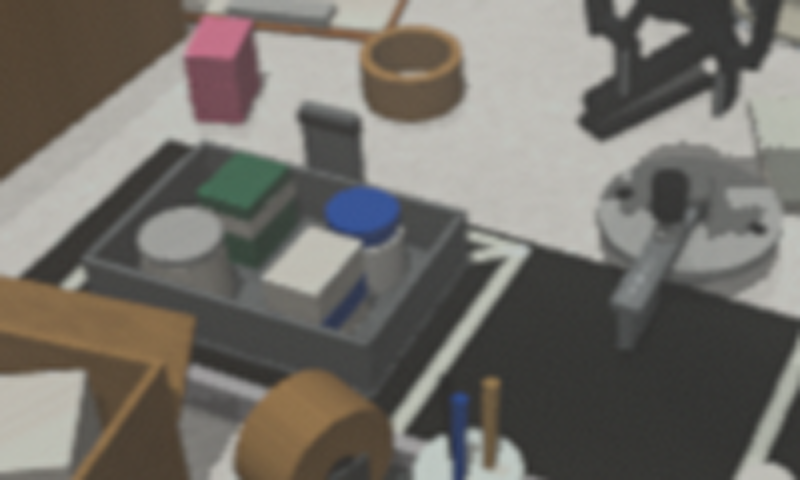

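View pics/t24.png

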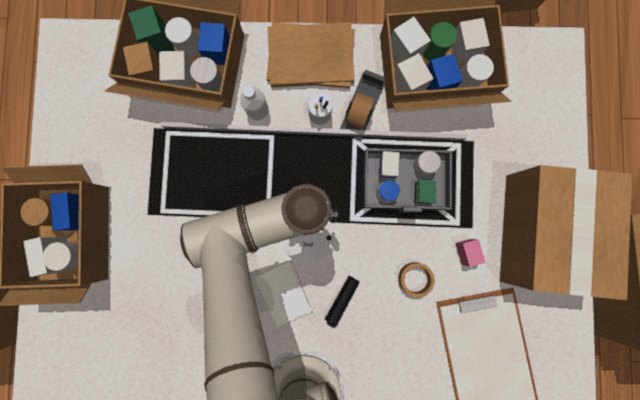

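```bash
python3 - <<'E'
from h import *
import pickle
_,q0=pickle.load(open('first.pkl','rb')); q1=pickle.load(open('end.pkl','rb'))[1]
for q in (q0,q1):
    g=cv2.cvtColor(q['pixels'],cv2.COLOR_RGB2GRAY)[175:205,335:358]; m=(g<55).astype(np.uint8)
    n,l,st,ce=cv2.connectedComponentsWithStats(m); i=1+np.argmax(st[1:,4]); print(st[i],ce[i])
a=np.hstack([cv2.resize(q['pixels'][170:235,310:390][...,::-1],None,fx=4.5,fy=4.5) for q in (q0,q1)]); cv2.imwrite('pics/cmp.png',a)
print(proj(q1,(478.8,-5.5,109)),proj(q1,(478.8,-5.5,120)))
E
```

```text
Traceback (most recent call last):
ValueError: attempt to get argmax of an empty sequence
```

```bash
python3 - <<'E'
from h import *
import pickle
_,q0=pickle.load(open('first.pkl','rb')); q1=pickle.load(open('end.pkl','rb'))[1]
a=np.hstack([cv2.resize(q['pixels'][170:235,310:390][...,::-1],None,fx=4.5,fy=4.5,interpolation=cv2.INTER_CUBIC) for q in (q0,q1)]); cv2.imwrite('pics/cmp.png',a)
print(proj(q1,(478.8,-5.5,109)),proj(q1,(478.8,-5.5,120)))
t=q0['pixels'][180:220,325:365]; r=cv2.matchTemplate(q1['pixels'][170:230,315:375],t,cv2.TM_CCOEFF_NORMED); print(cv2.minMaxLoc(r),'expect (10,10)')
E
```

```text
[346.60137702 184.49353546] [346.78973599 181.45523877]
(0.08345602452754974, 0.9199768304824829, (20, 0), (10, 10)) expect (10,10)
```

View pics/cmp.png

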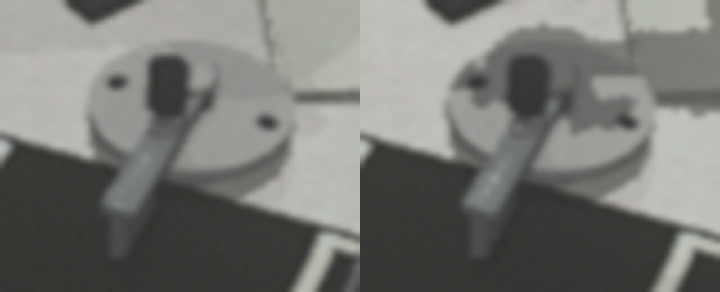

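```bash
python3 -c "
from bench import arm
print(arm.job_done(), arm.read_state()['clock'])"
```

```text
the job is handed in; nothing more can be done
the job is handed in; nothing more can be done
```

The job is handed in at about 59 s of robot time. `job_done` gives no verdict, so the results below rest on my own checks.

**What I did:**
- I packed the four goods that were there (tin, tall carton, jar, tea carton) two by two on the tote floor. No low carton was visible, and I left the pink look-alike alone.
- I pulled the knob up about 17.5 mm, swung the stop +90° and let the pin drop into the side hole.
- I slid the tote by its handle about 535 mm along the lane, without lifting it.
- I pulled the knob again, swung the stop back across the lane and let it snap into the middle hole.

**Last checks:**
- **Tote:** it stands about 4 mm from the centre of the crossed mark along the lane, about 1 mm across it, and in line with the mark. All four goods are in it.
- **Stop:** in the scene picture, the arm's angle and the knob's height match the start picture. The pull on the lowered knob had dropped to about 3 N before I let go, so the pin is down. I read this from pictures and forces, as the joint values are not reported.
- **Bystanders:** the tape roll, pen cup and bottle read within a few mm of where they started in the top view. The scene view had the tape roll about 21 mm off its first reading, but that was the detector at low confidence with the roll then partly hidden. The wrist force was near zero and the gripper was clear of everything.

**What disagreed or went wrong:**
- Top-camera positions in y were 2–5 mm off the wrist and triangulated ones, so I took the latter.
- The tool had picked up a tilt of about 2.3°, from calls that ended while the arm was still moving. I brought it down to about 1° before gripping the knob.

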